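# Change over a rapid-test cassette reader

## Robot

A 6-joint arm with a two-finger parallel gripper is mounted at the origin on the work surface. World frame = base frame: x ahead of the robot, y to its left, z up, the work surface at z = 0. Lengths are in m, angles in rad, forces in N, time in s.
With the tool pointing down it reaches from about 0.35 to 0.775 m from the base axis. Payload 7.3 kg.
Tool frame: the origin (TCP) lies between the finger pads; the fingertips stand 17 mm ahead of it and the grasp point (between the pads) lies 2 mm behind it; z points along the fingers, y is the line along which they close (so a half turn about z gives the same grasp; the last joint's range is limited). The gripper opens to 92 mm and grips with 3 to 60 N. Pads are 19 mm wide; open, the fingers measure 130 mm over their backs; the gripper's body (75 mm by 190 mm) begins 47 mm behind the grasp point.
Start: joints at [1.089, 0.342, 1.524, -0, 1.275, -0.146], TCP at [0.173, 0.496, 0.21] pointing down, gripper open.
Joint ranges: [-2.53, 2.53], [-0.77, 2.02], [0.04, 2.7], [-1, 4.14], [0.28, 2.66], [-3.11, 3.11]. Speed limits (rad/s): [2.57, 2.57, 3.14, 3.14, 3.14, 3.14].

## Interface

Orientations are given as a unit quaternion [x, y, z, w].
In Python, from station import robot gives the robot as it stands. The module is installed in compiled form; this text tells all that it offers.
- The arm moves only by the tool step_arm, never from a script. Its argument "increments" is a list that holds one entry, the list of rows, each a list of 7 numbers: the turn, a rotation vector about the tool's x, y, z in degrees, then the shift along the tool's x, y, z in cm, then the opening, from 0 (shut) to 1 (fully open). A call has exactly 8 rows; each row shifts and turns the commanded pose from where the row before left it, along the tool's axes as they then stand; what a row does not reach is not made up. A row lasts 1/10 s, in which the tool goes at most 50 mm and 8.59 degrees, less where a joint would pass 70% of its speed; a pose out of reach is approached as far as the arm can. A call with a gripper value outside its range is refused whole. The fingers move at their own pace and stop on an object; "newtons" is the grip in N (left out, the last holds). Time passes only in rows, so rows that do not move let the fingers close, or fill a call up. It gives the time, the measured TCP pose, the force, the opening and the grip force at its end, in the units of the state.
- robot.observe(): the state, without advancing time (a new reading comes with each control period).
- robot.snapshot(name): name is "scene" or "top" or "wrist"; returns the picture (384x512x3 uint8, red, green, blue); there is no depth.
- robot.get_calibration(name): a dict with "fx", "fy", "cx", "cy" (pixels), "k1" (the pictures are not rectified: a ray, as slopes to the right and down, at radius r is drawn at 1 + k1 r^2 times it, then the intrinsics apply), "xyz" and "orientation" of the camera in the world. Camera axes: x right, y down, z forward; pixel columns grow to the right and rows downward; lengths in m; the calibration is good to about 2 mm. A picture is of the moment at which its call begins: read the wrist's pose just before it. get_calibration takes no time and is no camera call; for the wrist camera it gives the pose at the moment of the call.
- robot.hand_in(): hands the job in; it is judged then, once.
Trained networks look in the newest picture that a camera, given by its name, has taken for a name from the list of things; names that differ only in an ending like _2 or _b are one class to them, and where a whole thing is asked for, a point or a joint stands for the part that bears it (a point fixed in the world has none). Each returns a list of dicts, best first, with "score" (0 to 1); they miss things now and then, are a little off and sometimes report something else, mostly with a low value. They report only what shows in the picture. A call takes as long as a camera call.
- robot.look_for(camera, query): "at" ([x, y, z] in m, in the coordinates of the camera as it stood for that picture, good to about 4 mm: the middle of the surface that is visible of it).
- robot.silhouettes(camera, query): "mask" (384x512 bool, what is visible of it).
The state is a dict: "time": time; "q": joint angles; "dq": joint speeds; "effort": joint torques, N m; "tcp_pos": TCP position; "ee_rot": TCP orientation; "wrist_force": force on the tool from outside, world axes, zero at the start; "wrist_torque": the same for the moment, N m; "opening": finger opening in m; "gripper_force": force on a finger pad.
Only numpy, scipy, OpenCV 4.12 (cv2) and the standard library are available. Lean on these libraries where they do the work, as an engineer would, in place of code of your own. Each camera call takes 0.05 s, during which the arm holds its last target. There are 200 camera calls.

## Task

The reader's last run is over: turn its selector to standby (the yellow bar mark) before drawing anything out, put the spent cassettes from its slots into the red waste bin, and slide every fresh cassette from the bench into a free slot of its own, face up, window end first, until it is fully home. With that done, turn the selector to the red 15-minute mark; leave the other things on the bench where they are.

Things in the scene. Friction and masses are not known exactly. Their poses are not given: they have to be found in the camera images.
- reader: the cassette reader, fixed, 211 mm deep (x), 270 wide (y), at varying place and yaw; origin at the centre of its underside, +x from its front to its back. The front 55 mm hold four slots under a clear cover 49 mm above the bench; the housing behind, from x = -50 mm, is 85 mm high and carries a display (left) and the selector (right)
- slot0 (a point): middle of the floor edge at the mouth of the slot at reader y = -81 mm, 30 mm above the bench, axes as the reader's: the level slot runs along +x, 25 mm wide, 11 high, mouth rounded outwards over 14 mm, hard stop 55 mm inside, under a spring leaf over the last 20 mm that takes up to 5 N to pass; a cassette that is home stands out 29 mm, its origin 16 mm outside the mouth. Empty or taken
- slot1 (a point): middle of the floor edge at the mouth of the slot at reader y = -27 mm, 30 mm above the bench, axes as the reader's: the level slot runs along +x, 25 mm wide, 11 high, mouth rounded outwards over 14 mm, hard stop 55 mm inside, under a spring leaf over the last 20 mm that takes up to 5 N to pass; a cassette that is home stands out 29 mm, its origin 16 mm outside the mouth. Empty or taken
- slot2 (a point): middle of the floor edge at the mouth of the slot at reader y = 27 mm, 30 mm above the bench, axes as the reader's: the level slot runs along +x, 25 mm wide, 11 high, mouth rounded outwards over 14 mm, hard stop 55 mm inside, under a spring leaf over the last 20 mm that takes up to 5 N to pass; a cassette that is home stands out 29 mm, its origin 16 mm outside the mouth. Empty or taken
- slot3 (a point): middle of the floor edge at the mouth of the slot at reader y = 81 mm, 30 mm above the bench, axes as the reader's: the level slot runs along +x, 25 mm wide, 11 high, mouth rounded outwards over 14 mm, hard stop 55 mm inside, under a spring leaf over the last 20 mm that takes up to 5 N to pass; a cassette that is home stands out 29 mm, its origin 16 mm outside the mouth. Empty or taken
- selector (a joint): angle of the selector knob, rad; grows clockwise seen from above, 0 to 1.8 between stops, with five sprung detents 0.45 apart: 0 = standby (yellow bar mark), 0.45, 0.9 (white dots), 1.35 = red dot, 15 minutes, 1.8 (white dot). About 0.1 N m to leave a detent; let go, it snaps to the nearest one
- selector_grip (a point): on the knob's vertical axis, 106 mm above the bench; its +x lies along the black grip bar to the end with the white pointer line, at 0.9 rad minus the joint value from the reader's +x (anticlockwise positive). Bar 44 mm long, 13 wide, its sides 94 to 116 mm above the bench, on a skirt 46 mm across
- fresh0: a fresh test cassette, white with a pale well, lying face up on the bench at the left, tail more or less towards the robot (three or four of fresh0..3 are present); 84 mm long (x), 22 wide, 8 thick, 15 g; origin on the underside's centre line, 13 mm ahead of the tail end, 71 mm behind the leading end; +x to the leading (window) end, z up out of its face; blue ribs at the tail, round well 10 mm ahead of the origin
- fresh1: a fresh test cassette, white with a pale well, lying face up on the bench at the left, tail more or less towards the robot (three or four of fresh0..3 are present); 84 mm long (x), 22 wide, 8 thick, 15 g; origin on the underside's centre line, 13 mm ahead of the tail end, 71 mm behind the leading end; +x to the leading (window) end, z up out of its face; blue ribs at the tail, round well 10 mm ahead of the origin
- fresh2: a fresh test cassette, white with a pale well, lying face up on the bench at the left, tail more or less towards the robot (three or four of fresh0..3 are present); 84 mm long (x), 22 wide, 8 thick, 15 g; origin on the underside's centre line, 13 mm ahead of the tail end, 71 mm behind the leading end; +x to the leading (window) end, z up out of its face; blue ribs at the tail, round well 10 mm ahead of the origin
- fresh3: a fresh test cassette, white with a pale well, lying face up on the bench at the left, tail more or less towards the robot (three or four of fresh0..3 are present); 84 mm long (x), 22 wide, 8 thick, 15 g; origin on the underside's centre line, 13 mm ahead of the tail end, 71 mm behind the leading end; +x to the leading (window) end, z up out of its face; blue ribs at the tail, round well 10 mm ahead of the origin
- spent0: a spent test cassette, white with a dark red well and red lines in its window, at the start home in the slot at y = -81 mm with its tail standing out (two or three of spent0..3 are present); 84 mm long (x), 22 wide, 8 thick, 15 g; origin on the underside's centre line, 13 mm ahead of the tail end, 71 mm behind the leading end; +x to the leading (window) end, z up out of its face; blue ribs at the tail, round well 10 mm ahead of the origin
- spent1: a spent test cassette, white with a dark red well and red lines in its window, at the start home in the slot at y = -27 mm with its tail standing out (two or three of spent0..3 are present); 84 mm long (x), 22 wide, 8 thick, 15 g; origin on the underside's centre line, 13 mm ahead of the tail end, 71 mm behind the leading end; +x to the leading (window) end, z up out of its face; blue ribs at the tail, round well 10 mm ahead of the origin
- spent2: a spent test cassette, white with a dark red well and red lines in its window, at the start home in the slot at y = 27 mm with its tail standing out (two or three of spent0..3 are present); 84 mm long (x), 22 wide, 8 thick, 15 g; origin on the underside's centre line, 13 mm ahead of the tail end, 71 mm behind the leading end; +x to the leading (window) end, z up out of its face; blue ribs at the tail, round well 10 mm ahead of the origin
- spent3: a spent test cassette, white with a dark red well and red lines in its window, at the start home in the slot at y = 81 mm with its tail standing out (two or three of spent0..3 are present); 84 mm long (x), 22 wide, 8 thick, 15 g; origin on the underside's centre line, 13 mm ahead of the tail end, 71 mm behind the leading end; +x to the leading (window) end, z up out of its face; blue ribs at the tail, round well 10 mm ahead of the origin
- bin: red open waste bin at the right, fixed, 160 mm (x) by 120 (y), 68 high, walls and floor 4 mm; origin at the centre of its underside
- buffer: bystander: small white dropper bottle with blue cap, 28 mm diameter, 55 high, standing among the fresh cassettes; origin under its centre
- vial: bystander: amber vial, 24 mm diameter, 45 high; origin under its centre
- carton: bystander: kit carton 60 x 90 x 50 mm, white with a blue band; origin under its centre
- marker: bystander: blue marker pen with black cap, lying, 125 mm long, 13 thick; origin under its centre
- timer: bystander: white bench timer 60 x 65 x 16 mm, lying; origin under its centre

How it is judged:
On the way, in this order (a step that is already met when the one before it is completed fails the run):
1. the selector stands on standby (value of joint selector between -0.12 and 0.12 rad), for 0.2 s.
2. with the selector on standby, every spent cassette is in the red bin and every fresh one fully home in a slot (all of step 1 and x of fresh0 in the frame of reader between -0.127 and -0.111 m and z of fresh0 in the frame of reader between 0.025 and 0.036 m and angle between each of fresh0, fresh1, fresh2, fresh3's own z axis and vertical below 0.12 rad and angle between the x axis of each of fresh0, fresh1, fresh2, fresh3 and the x axis of reader, either way round below 0.15 rad and linear speed of each of fresh0, fresh1, fresh2, fresh3 below 0.02 m/s and x of fresh1 in the frame of reader between -0.127 and -0.111 m and z of fresh1 in the frame of reader between 0.025 and 0.036 m and x of fresh2 in the frame of reader between -0.127 and -0.111 m and z of fresh2 in the frame of reader between 0.025 and 0.036 m and x of fresh3 in the frame of reader between -0.127 and -0.111 m and z of fresh3 in the frame of reader between 0.025 and 0.036 m and x of spent0 in the frame of bin between -0.078 and 0.078 m and y of spent0 in the frame of bin between -0.058 and 0.058 m and z of each of spent0, spent1, spent2, spent3 in the frame of bin below 0.06 m and x of spent1 in the frame of bin between -0.078 and 0.078 m and y of spent1 in the frame of bin between -0.058 and 0.058 m and x of spent2 in the frame of bin between -0.078 and 0.078 m and y of spent2 in the frame of bin between -0.058 and 0.058 m and x of spent3 in the frame of bin between -0.078 and 0.078 m and y of spent3 in the frame of bin between -0.058 and 0.058 m), for 0.3 s.
3. the selector stands on the red 15-minute mark (value of joint selector between 1.23 and 1.47 rad), for 0.3 s.
At the end, for the whole second after the job is handed in: selector within 0.12 rad of the red mark (1.35 rad); each spent cassette lies in the bin (its origin within the walls, below 60 mm); each fresh cassette at rest in a slot, face up and level within 0.12 rad, its leading end within 6 mm of the slot's stop (all of step 3 and x of fresh0 in the frame of reader between -0.127 and -0.111 m and z of fresh0 in the frame of reader between 0.025 and 0.036 m and angle between each of fresh0, fresh1, fresh2, fresh3's own z axis and vertical below 0.12 rad and angle between the x axis of each of fresh0, fresh1, fresh2, fresh3 and the x axis of reader, either way round below 0.15 rad and linear speed of each of fresh0, fresh1, fresh2, fresh3 below 0.02 m/s and x of fresh1 in the frame of reader between -0.127 and -0.111 m and z of fresh1 in the frame of reader between 0.025 and 0.036 m and x of fresh2 in the frame of reader between -0.127 and -0.111 m and z of fresh2 in the frame of reader between 0.025 and 0.036 m and x of fresh3 in the frame of reader between -0.127 and -0.111 m and z of fresh3 in the frame of reader between 0.025 and 0.036 m and x of spent0 in the frame of bin between -0.078 and 0.078 m and y of spent0 in the frame of bin between -0.058 and 0.058 m and z of each of spent0, spent1, spent2, spent3 in the frame of bin below 0.06 m and x of spent1 in the frame of bin between -0.078 and 0.078 m and y of spent1 in the frame of bin between -0.058 and 0.058 m and x of spent2 in the frame of bin between -0.078 and 0.078 m and y of spent2 in the frame of bin between -0.058 and 0.058 m and x of spent3 in the frame of bin between -0.078 and 0.078 m and y of spent3 in the frame of bin between -0.058 and 0.058 m); the robot touches nothing.
It fails at once if a spent cassette is drawn more than 15 mm out while the selector is off standby (((x of spent0 in the frame of reader between -0.21 and -0.137 m and y of spent0 in the frame of reader between -0.12 and 0.12 m and z of spent0 in the frame of reader between 0.02 and 0.045 m) or (x of spent1 in the frame of reader between -0.21 and -0.137 m and y of spent1 in the frame of reader between -0.12 and 0.12 m and z of spent1 in the frame of reader between 0.02 and 0.045 m) or (x of spent2 in the frame of reader between -0.21 and -0.137 m and y of spent2 in the frame of reader between -0.12 and 0.12 m and z of spent2 in the frame of reader between 0.02 and 0.045 m) or (x of spent3 in the frame of reader between -0.21 and -0.137 m and y of spent3 in the frame of reader between -0.12 and 0.12 m and z of spent3 in the frame of reader between 0.02 and 0.045 m)) and value of joint selector above 0.25 rad).
It fails at once if another thing on the bench is moved more than 40 mm or knocked over (distance of any of buffer, vial, carton, marker, timer from where it was at the start of the episode above 0.04 m or angle between any of buffer, vial, carton, marker, timer's own z axis and vertical above 0.5 rad).
Of spent0, spent1, spent2, spent3 only 2 to 3 are there at a start; the rules pass over those that are not, and their reading is None.
Of fresh0, fresh1, fresh2, fresh3 only 3 to 4 are there at a start; the rules pass over those that are not, and their reading is None.
At some moment in a run one of fresh0, fresh1, fresh2, fresh3 may be knocked a few centimetres aside while the robot is not near it.
Once in a run the grip may slacken for a moment while it holds something.
It also fails if it takes over 210 s, if anything falls off the work surface, if the arm or the gripper's body presses on something with over 40 N, if the wrist force passes 120 N, or if a joint passes its speed limit or range.

## Working session

There is one attempt and no reset: what is moved stays moved. The work goes in short steps, Python scripts to look and compute and a tool call to move; the robot and the scene stay as the last step left them, time stands still between calls to the robot, and variables do not carry over. Pictures are saved under pics/ and viewed, at most 14 in all, crops included, and the job is handed in when it is done.

Besides the shell and the picture viewer there is one more tool, called after "Request:" in YAML: its name, and indented under it one key for each argument. step_arm: Moves the arm, as the interface text tells. Its arguments: {"type":"object","properties":{"increments":{"type":"array","items":{"type":"array","items":{"type":"array","items":{"type":"number"}}}},"newtons":{"type":"number"}},"required":["increments"]}

```bash
mkdir -p pics
cat > h.py <<'E'
import numpy as np, cv2
from scipy.spatial.transform import Rotation as R
from station import robot
def save(cam,name):
    im=robot.snapshot(cam); cv2.imwrite(f'pics/{name}.png',im[:,:,::-1]); return im
def ray(cal,uv):
    uv=np.atleast_2d(np.asarray(uv,float))
    d=np.stack([(uv[:,0]-cal['cx'])/cal['fx'],(uv[:,1]-cal['cy'])/cal['fy']],1)
    s=d.copy()
    for _ in range(20): s=d/(1+cal['k1']*(s**2).sum(1,keepdims=True))
    return R.from_quat(cal['orientation']).apply(np.c_[s,np.ones(len(s))])
def toz(cal,uv,z):
    r=ray(cal,uv); o=np.array(cal['xyz']); return o+r*((z-o[2])/r[:,2])[:,None]
def proj(cal,P):
    p=R.from_quat(cal['orientation']).inv().apply(np.atleast_2d(P)-np.array(cal['xyz']))
    s=p[:,:2]/p[:,2:]; s=s*(1+cal['k1']*(s**2).sum(1,keepdims=True))
    return s*[cal['fx'],cal['fy']]+[cal['cx'],cal['cy']]
def world(cal,p): return R.from_quat(cal['orientation']).apply(p)+np.array(cal['xyz'])
E
python3 - <<'E'
from h import *
print({k:(np.round(v,3).tolist() if not isinstance(v,str) else v) for k,v in robot.observe().items()})
for c in ['scene','top']:
    save(c,c+'0'); cal=robot.get_calibration(c); print(c,cal)
    for q in (['reader','selector','fresh0','spent0','bin','buffer','vial','carton','marker','timer'] if c=='top' else ['selector','fresh0','spent0']):
        for d in robot.look_for(c,q): print(q,round(d['score'],2),np.round(world(cal,d['at']),3))
E
```

```text
{'time': 0.0, 'q': [1.089, 0.343, 1.525, -0.0, 1.275, -0.146], 'dq': [0.001, 0.002, 0.001, 0.002, 0.001, -0.002], 'effort': [0.0, -43.124, -24.422, 0.072, 0.056, -0.0], 'tcp_pos': [0.173, 0.495, 0.209], 'ee_rot': [0.167, 0.986, -0.001, -0.0], 'wrist_force': [0.821, -0.87, -0.453], 'wrist_torque': [-0.01, 0.002, -0.038], 'gripper_force': 0.0, 'opening': 0.092}
scene {'fx': 432.47729056729133, 'fy': 432.47729056729133, 'cx': 256.1633108660503, 'cy': 191.20408240001055, 'k1': 0.0038462265613473704, 'xyz': array([1.06203781, 0.23051599, 1.07550499]), 'orientation': array([ 0.51351652,  0.81703163, -0.21963644, -0.14324784])}
selector 0.81 [ 0.641 -0.112  0.096]
fresh0 0.8 [0.572 0.357 0.013]
fresh0 0.58 [0.382 0.361 0.004]
fresh0 0.54 [0.401 0.265 0.008]
fresh0 0.5 [ 0.656 -0.044  0.085]
spent0 0.56 [ 0.497 -0.115  0.037]
top {'fx': 475.30662437267415, 'fy': 475.30662437267415, 'cx': 263.0878459361046, 'cy': 189.6436817555601, 'k1': 0.051214819354932425, 'xyz': array([0.36702824, 0.00944574, 1.23318826]), 'orientation': array([-0.70032897,  0.71047817, -0.05103547,  0.04642708])}
reader 0.97 [ 0.621 -0.055  0.09 ]
reader 0.62 [ 0.636 -0.12   0.093]
fresh0 0.84 [0.568 0.357 0.009]
fresh0 0.83 [0.381 0.359 0.008]
fresh0 0.5 [0.397 0.267 0.006]
spent0 0.47 [0.522 0.044 0.037]
bin 0.93 [ 0.437 -0.33   0.004]
bin 0.3 [ 0.576 -0.381  0.013]
buffer 0.61 [0.474 0.294 0.038]
buffer 0.54 [ 0.616 -0.055  0.084]
vial 0.66 [ 0.575 -0.264  0.047]
carton 0.73 [0.705 0.276 0.052]
marker 0.81 [ 0.574 -0.383  0.012]
```

Run:
```python
import cv2
a=cv2.imread('pics/top0.png');cv2.imwrite('pics/t0b.png',cv2.resize(a,(800,600),interpolation=cv2.INTER_CUBIC))
```

```text
(no output)
```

View pics/t0b.png

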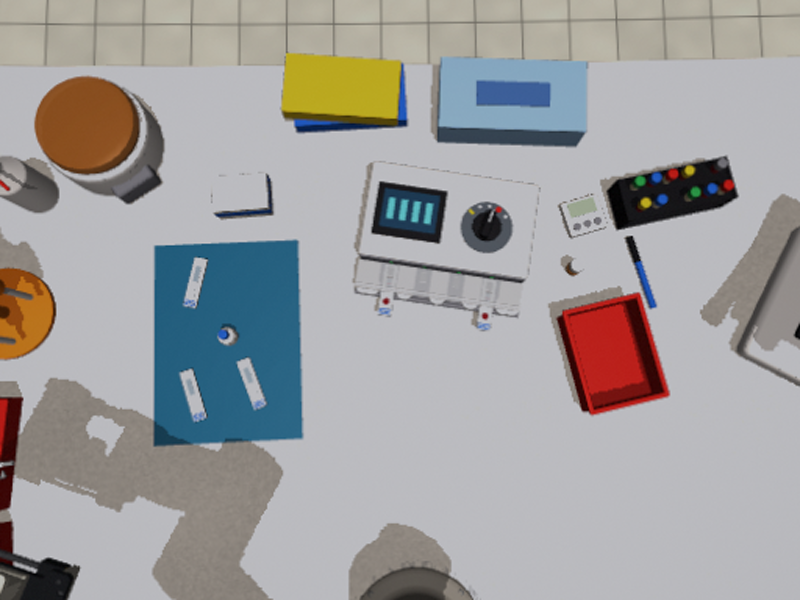

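View pics/scene0.png

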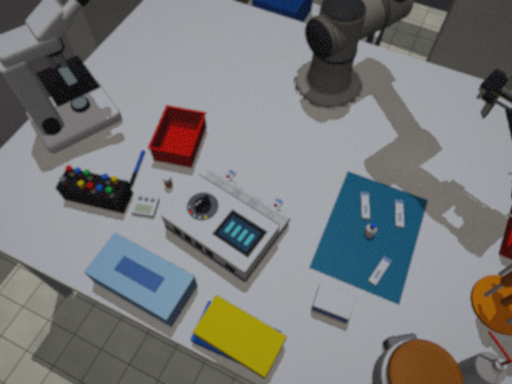

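Run:
```python
from h import *
cal=robot.get_calibration('wrist'); s=robot.observe()
T=R.from_quat(s['ee_rot'])
print('cam in tool',T.inv().apply(np.array(cal['xyz'])-s['tcp_pos']),(T.inv()*R.from_quat(cal['orientation'])).as_matrix().round(3).tolist(),cal['fx'],cal['cx'],cal['cy'])
c=robot.get_calibration('top')
P=toz(c,np.array([(372,162),(540,184),(527,280),(357,262)])/1.5625,.085); print(P.round(4))
P2=toz(c,np.array([(486,226)])/1.5625,.116); print(P2)
print(toz(c,np.array([(386,302),(485,317)])/1.5625,.038))
robot.snapshot('top')
for q in ['fresh0','bin']:
  for d in robot.silhouettes('top',q):
    m=d['mask'].astype(np.uint8); ct=max(cv2.findContours(m,0,1)[0],key=cv2.contourArea)
    b=cv2.boxPoints(cv2.minAreaRect(ct)); w=toz(c,b,.008 if q=='fresh0' else .068)
    print(q,round(d['score'],2),m.sum(),w[:,:2].round(3).tolist(),w.mean(0).round(3))
```

```text
cam in tool [ 7.34136139e-02 -1.66321288e-04 -1.75797800e-01] [[-0.0, -0.963, -0.27], [1.0, 0.0, -0.001], [0.001, -0.27, 0.963]] 276.12136299982683 254.5105019634738 190.4077174795758
[[ 0.7439  0.06    0.085 ]
 [ 0.704  -0.2071  0.085 ]
 [ 0.5496 -0.181   0.085 ]
 [ 0.5819  0.0848  0.085 ]]
[[ 0.62965172 -0.11586685  0.116     ]]
[[ 0.52415353  0.04122878  0.038     ]
 [ 0.49742355 -0.1187352   0.038     ]]
fresh0 0.71 261 [[0.531, 0.378], [0.609, 0.361], [0.603, 0.338], [0.525, 0.356]] [0.567 0.358 0.008]
fresh0 0.68 270 [[0.434, 0.29], [0.442, 0.269], [0.366, 0.239], [0.359, 0.26]] [0.4   0.264 0.008]
fresh0 0.64 273 [[0.419, 0.38], [0.425, 0.36], [0.344, 0.334], [0.338, 0.354]] [0.381 0.357 0.008]
fresh0 0.64 108 [[0.509, 0.055], [0.547, 0.048], [0.543, 0.029], [0.506, 0.035]] [0.526 0.042 0.008]
bin 0.92 3822 [[0.5, -0.226], [0.535, -0.362], [0.368, -0.397], [0.334, -0.264]] [ 0.434 -0.312  0.068]
```

Request:
step_arm:
  increments:
    - [[0,0,-5.35,0,0,0,1],[0,0,-5.35,0,0,0,1],[0,0,0,-3.5,-3.4,0,1],[0,0,0,-3.5,-3.4,0,1],[0,0,0,-3.5,-3.4,0,1],[0,0,0,-3.5,-3.4,0,1],[0,0,0,-3.5,-3.4,0,1],[0,0,0,-3.5,-3.4,0,1]]

```text
time: 1.7
tcp_pos: [0.3513, 0.2612, 0.2102]
ee_rot: [0.074, 0.997, 0.0, 0.0]
wrist_force: [1.1, 0.4, -0.1]
opening: 0.0919
gripper_force: 0.0
```

Request:
step_arm:
  increments:
    - [[0,0,0,-3.5,-3.4,0,0.4],[0,0,0,-3.5,-3.4,0,0.4],[0,0,0,-3.5,-3.4,0,0.4],[0,0,0,-3.5,-3.4,0,0.4],[0,0,0,-3.5,-3.4,0,0.4],[0,0,0,-3.5,-3.4,0,0.4],[0,0,0,-3.5,-3.4,0,0.4],[0,0,0,0,0,0,0.4]]

```text
time: 2.5
tcp_pos: [0.56, -0.0139, 0.2091]
ee_rot: [0.077, 0.997, -0.001, 0.001]
wrist_force: [-0.3, -0.1, -0.5]
opening: 0.0375
gripper_force: 0.0
```

Run:
```python
from h import *
import json
s=robot.observe(); cal=robot.get_calibration('wrist'); im=save('wrist','w1')
json.dump({k:np.asarray(v).tolist() for k,v in cal.items()},open('w1.json','w'))
cv2.imwrite('pics/w1b.png',cv2.resize(im[:,:,::-1],(800,600),interpolation=cv2.INTER_CUBIC))
print(s['tcp_pos'],s['ee_rot'],s['q'],s['time'])
for q in ['selector','spent0']:
  for d in robot.look_for('wrist',q): print(q,d['score'],world(cal,d['at']))
```

```text
[ 0.55998429 -0.01387932  0.2091053 ] [ 7.70205023e-02  9.97029052e-01 -7.37194770e-04  6.06916724e-04] [-1.60771705e-01  4.06576371e-01  1.42795365e+00 -1.41728044e-03
  1.30573007e+00 -1.57700387e+00] 2.5
spent0 0.96 [0.52034411 0.04203014 0.03562047]
spent0 0.77 [ 0.49787948 -0.11284333  0.04173765]
spent0 0.63 [ 0.57094253 -0.03820337  0.07561476]
```

View pics/w1b.png

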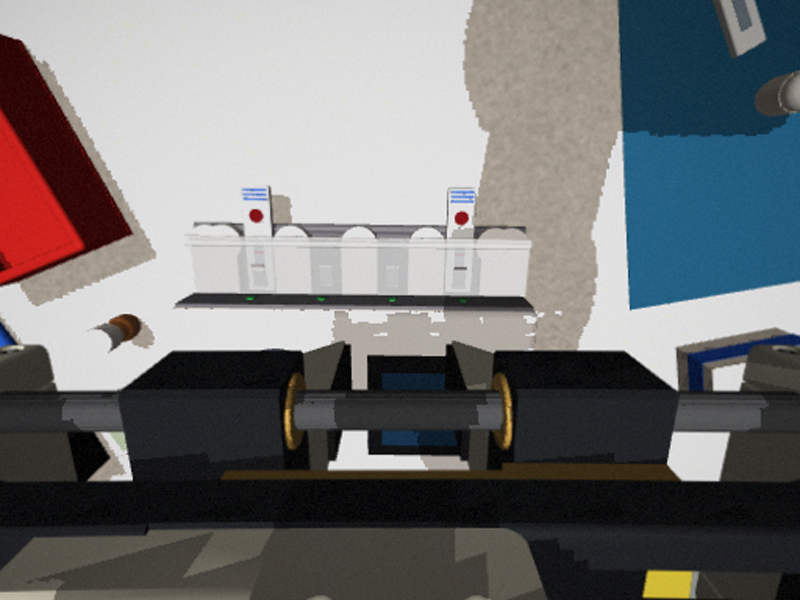

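Run:
```python
from h import *
import json
cal=json.load(open('w1.json'))
P=toz(cal,np.array([(461,218),(256,216)])/1.5625,.038); print(P)
v=P[0]-P[1]; print(np.linalg.norm(v), np.arctan2(-v[0],v[1]))
a=cv2.imread('pics/top0.png')[115:180,285:345]; b=cv2.imread('pics/scene0.png')[185:225,182:222]
cv2.imwrite('pics/k.png',np.hstack([cv2.resize(a,(400,400),interpolation=cv2.INTER_CUBIC),cv2.resize(b,(400,400),interpolation=cv2.INTER_CUBIC)]))
```

```text
[[ 0.52680727  0.04154079  0.038     ]
 [ 0.5004844  -0.11860667  0.038     ]]
0.16229633875375135 -0.16290979012740575
```

View pics/k.png

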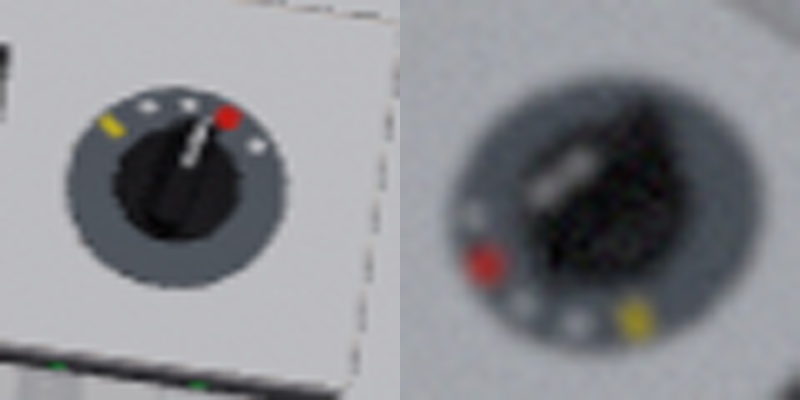

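Run:
```python
from h import *
yaw=-.163
for cam,o,s,pts in [('top',(285,115),(400/60,400/65),[(188,163),(205,124),(162,228),(200,120)]),('scene',(182,185),(10,10),[(197,155),(138,196)])]:
    c=robot.get_calibration(cam); P=toz(c,np.array(pts)/s+o,.116)
    for i in range(0,len(P),2):
        v=P[i+1]-P[i]; print(cam,P[i].round(3),P[i+1].round(3),'val',0.9-(np.arctan2(v[1],v[0])-yaw))
# marks
c=robot.get_calibration('top'); M=toz(c,np.array([(112,126),(148,105),(189,103),(228,118),(257,146)])/(400/60,400/65)+(285,115),.086); print(M.round(4))
from scipy.optimize import least_squares
a=lambda y:0.9-np.arange(5)*.45+y
f=lambda p:(M[:,:2]-(p[:2]+p[2]*np.c_[np.cos(a(p[3])),np.sin(a(p[3]))])).ravel()
r=least_squares(f,[.63,-.116,.027,yaw]); print(r.x,r.cost)
rx=np.array([np.cos(yaw),np.sin(yaw)]); ry=np.array([-rx[1],rx[0]])
O=np.array([.51365,-.03853])+.1115*rx; print('reader',O,'knob in reader',(r.x[:2]-O)@rx,(r.x[:2]-O)@ry)
```

```text
top [ 0.637 -0.121  0.116] [ 0.653 -0.128  0.116] val 1.1378465283584647
top [ 0.612 -0.111  0.116] [ 0.654 -0.126  0.116] val 1.071099417105104
scene [ 0.636 -0.118  0.116] [ 0.652 -0.125  0.116] val 1.1605604825247624
[[ 0.6602 -0.097   0.086 ]
 [ 0.6687 -0.1106  0.086 ]
 [ 0.6693 -0.1258  0.086 ]
 [ 0.6629 -0.1401  0.086 ]
 [ 0.6512 -0.1505  0.086 ]]
[ 0.63473928 -0.12002889  0.03476152 -0.17167175] 3.3699423614838764e-07
reader [ 0.62367205 -0.05662413] knob in reader 0.021209797368930396 -0.0607683420981905
```

Request:
step_arm:
  increments:
    - [[0,0,6.6,0,0,0,0.4],[0,0,6.6,0,0,0,0.4],[0,0,0,-3.6,-2.32,0,0.4],[0,0,0,-3.6,-2.32,0,0.4],[0,0,0,-3.6,-2.32,0,0.4],[0,0,0,0,0,3,0.4],[0,0,0,0,0,1,0.4],[0,0,0,0,0,0,0.4]]
  newtons: 25

```text
time: 3.45
tcp_pos: [0.6301, -0.1116, 0.1681]
ee_rot: [0.188, 0.982, 0.0, -0.003]
wrist_force: [-0.6, 0.2, 0.3]
opening: 0.0363
gripper_force: 0.0
```

Run:
```python
from h import *
for c in ['top','scene']:
    im=save(c,c+'1')
s=robot.observe(); print(s['tcp_pos'],s['ee_rot'],s['wrist_force'])
a=cv2.imread('pics/top1.png')[90:190,250:350]; b=cv2.imread('pics/scene1.png')[155:255,152:252]
cv2.imwrite('pics/k1.png',np.hstack([cv2.resize(x,(400,400),interpolation=cv2.INTER_CUBIC) for x in (a,b)]))
```

```text
[ 0.63168685 -0.11209197  0.17093293] [1.87668652e-01 9.82232365e-01 1.18451595e-04 2.12531445e-04] [ 0.2700045  -0.02008965  1.56823453]
```

View pics/k1.png

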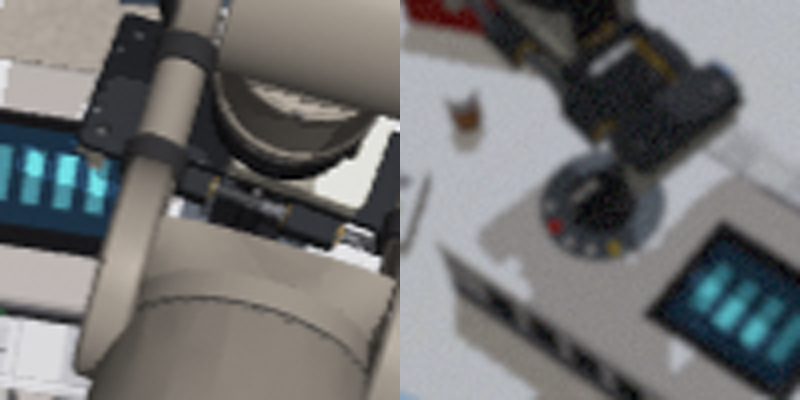

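Request:
step_arm:
  increments:
    - [[0,0,0,-0.5,-0.55,0,0.4],[0,0,0,0,0,2.8,0.4],[0,0,0,0,0,2.8,0.4],[0,0,0,0,0,0,0.4],[0,0,0,0,0,0,0.0],[0,0,0,0,0,0,0.0],[0,0,0,0,0,0,0.0],[0,0,0,0,0,0,0.0]]
  newtons: 25

```text
time: 4.35
tcp_pos: [0.635, -0.1207, 0.1152]
ee_rot: [0.189, 0.982, -0.0, 0.001]
wrist_force: [-0.1, -0.2, -0.8]
opening: 0.0093
gripper_force: 0.0
```

Request:
step_arm:
  increments:
    - [[0,0,0,0,0,0,0.0],[0,0,0,0,0,0,0.0],[0,0,0,0,0,0,0.0],[0,0,0,0,0,0,0.0],[0,0,0,0,0,0,0.0],[0,0,0,0,0,0,0.0],[0,0,0,0,0,0,0.0],[0,0,0,0,0,0,0.0]]
  newtons: 25

```text
time: 5.15
tcp_pos: [0.6344, -0.1206, 0.1139]
ee_rot: [0.189, 0.982, 0.0, -0.0]
wrist_force: [0.0, 0.4, 0.3]
opening: 0.0
gripper_force: 0.0
```

Run:
```python
from h import *
s=robot.observe(); print(s)
save('scene','scene2'); c=robot.get_calibration('wrist');save('wrist','w2')
b=cv2.imread('pics/scene2.png')[175:245,162:232];a=cv2.imread('pics/w2.png')[150:384]
cv2.imwrite('pics/k2.png',np.hstack([cv2.resize(b,(390,390),interpolation=cv2.INTER_CUBIC),cv2.resize(a,(400,390))]))
```

```text
{'time': 5.15, 'q': array([-3.06452205e-01,  6.42883243e-01,  1.29396629e+00,  8.83738695e-05,
        1.20476927e+00, -1.49783071e+00]), 'dq': array([ 0.00092973, -0.00075413,  0.00087436, -0.00129764,  0.00176591,
        0.00040423]), 'effort': array([-8.63151854e-04, -5.69383550e+01, -2.35809731e+01, -2.85341882e-02,
        8.47696862e-02,  3.00730107e-05]), 'tcp_pos': array([ 0.63444736, -0.12058948,  0.113876  ]), 'ee_rot': array([ 1.88588567e-01,  9.82056185e-01,  4.25017450e-05, -8.18013213e-06]), 'wrist_force': array([0.0472968 , 0.38402488, 0.34167531]), 'wrist_torque': array([0.03751709, 0.02804018, 0.03668764]), 'gripper_force': 0.0, 'opening': 3.031880879965544e-05}
```

View pics/k2.png

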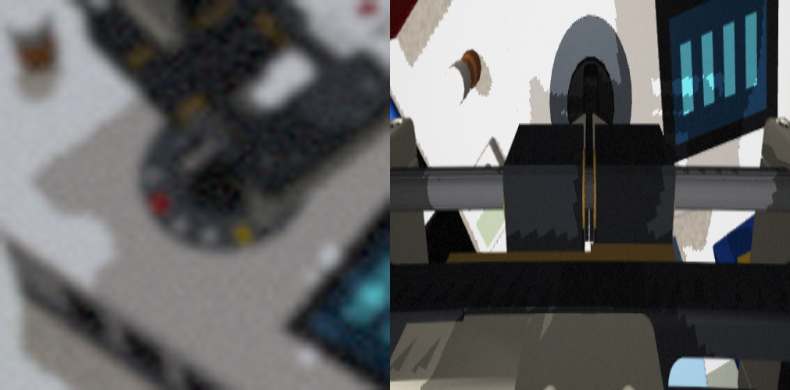

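Run:
```python
from h import *
c=robot.get_calibration('wrist')
f=lambda p:[p[0]*512/400-390*512/400,150+p[1]*234/390]
print(toz(c,[f((551,85)),f((631,85)),f((590,15))],.086))
print(proj(c,[(.6344,-.1206,.097),(.6344,-.1206,.114),(.634,-.119,.086)]))
print('bar end',toz(c,[f((590,60)),f((575,75))],.116))
```

```text
[[ 0.61332648 -0.15288743  0.086     ]
 [ 0.64267239 -0.07926595  0.086     ]
 [ 0.59721454 -0.10490522  0.086     ]]
[[254.91042245 215.30025024]
 [254.92820264 224.18002283]
 [256.61382413 209.10892462]]
bar end [[ 0.60907101 -0.10975982  0.116     ]
 [ 0.61008161 -0.12372302  0.116     ]]
```

View pics/w2.png

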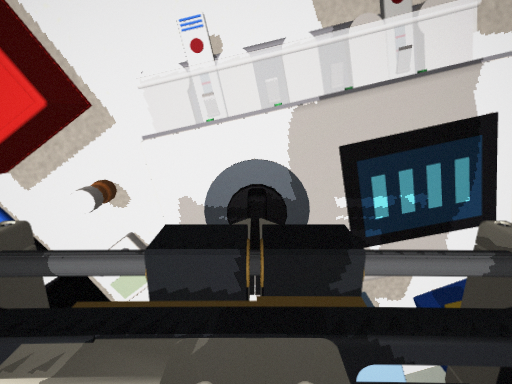

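Request:
step_arm:
  increments:
    - [[0,0,0,0,0,0,0.35],[0,0,0,0,0,0,0.35],[0,0,0,0,0,0,0.35],[0,0,0,0,0,0,0.35],[0,0,0,0,0,0,0.35],[0,0,0,0,0,0,0.35],[0,0,0,0,0,0,0.35],[0,0,0,0,0,0,0.35]]

```text
time: 6.05
tcp_pos: [0.6345, -0.1206, 0.1139]
ee_rot: [0.189, 0.982, 0.0, 0.0]
wrist_force: [0.8, -0.1, -0.4]
opening: 0.0323
gripper_force: 0.0
```

Run:
```python
from h import *
print(robot.observe()['opening'])
save('wrist','w3')
f=lambda n:np.clip(cv2.resize(cv2.imread(f'pics/{n}.png')[150:250,190:322],(396,300),interpolation=cv2.INTER_CUBIC).astype(float)*2.2,0,255)
cv2.imwrite('pics/k3.png',np.hstack([f('w2'),f('w3')]))
```

```text
0.03227853496773564[ WARN:0@1.187] global loadsave.cpp:1063 imwrite_ Unsupported depth image for selected encoder is fallbacked to CV_8U.
```

View pics/k3.png

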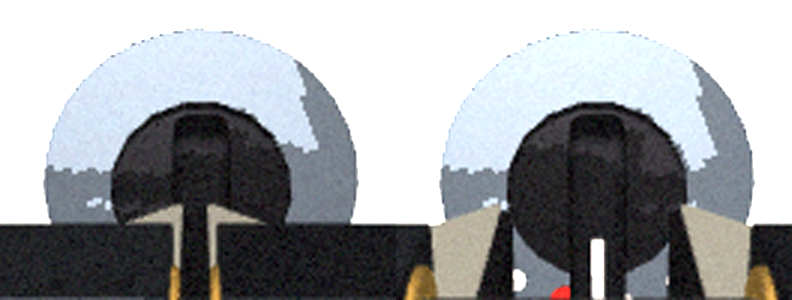

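Request:
step_arm:
  increments:
    - [[0,0,0,0,0,0.2,0.35],[0,0,0,0,0,0.2,0.35],[0,0,0,0,0,0,0.35],[0,0,0,0,0,0,0.35],[0,0,0,0,0,0,0.35],[0,0,0,0,0,0,0.35],[0,0,0,0,0,0,0.35],[0,0,0,0,0,0,0.35]]

```text
time: 6.9
tcp_pos: [0.6345, -0.1206, 0.11]
ee_rot: [0.189, 0.982, 0.0, 0.0]
wrist_force: [0.4, 0.5, -0.4]
opening: 0.0322
gripper_force: 0.0
```

Request:
step_arm:
  increments:
    - [[0,0,0,0,0,0.2,0.35],[0,0,0,0,0,0.2,0.35],[0,0,0,0,0,0,0.35],[0,0,0,0,0,0,0.0],[0,0,0,0,0,0,0.0],[0,0,0,0,0,0,0.0],[0,0,0,0,0,0,0.0],[0,0,0,0,0,0,0.0]]

```text
time: 7.7
tcp_pos: [0.6345, -0.1206, 0.1059]
ee_rot: [0.189, 0.982, 0.0, 0.0]
wrist_force: [0.5, 0.7, -0.6]
opening: 0.0005
gripper_force: 0.0
```

Run:
```python
from h import *
s=robot.observe(); print(s['opening'],s['tcp_pos'],s['wrist_force'],s['gripper_force'])
```

```text
0.0005380884704186945 [ 0.63447167 -0.12056664  0.10594547] [ 0.46296936  0.67971202 -0.61253978] 0.0
```

Run:
```python
from h import *
save('wrist','w4')
f=lambda n:np.clip(cv2.resize(cv2.imread(f'pics/{n}.png')[170:250,205:310],(399,304),interpolation=cv2.INTER_CUBIC).astype(float)*6,0,255).astype(np.uint8)
cv2.imwrite('pics/k4.png',np.hstack([f('w3'),f('w4')]))
```

View pics/k4.png

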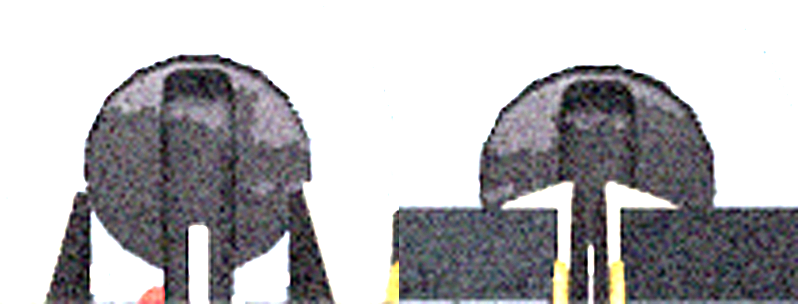

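Request:
step_arm:
  increments:
    - [[0,0,0,0,0,0,0.35],[0,0,0,0,0,0,0.35],[0,0,0,0,0,0,0.35],[0,0,0,0,0,0.2,0.35],[0,0,0,0,0,0.2,0.35],[0,0,0,0,0,0.2,0.35],[0,0,0,0,0,0,0.35],[0,0,0,0,0,0,0.35]]

```text
time: 8.55
tcp_pos: [0.6344, -0.1206, 0.0998]
ee_rot: [0.189, 0.982, 0.0, -0.0]
wrist_force: [-0.2, -0.2, 0.3]
opening: 0.0321
gripper_force: 0.0
```

Request:
step_arm:
  increments:
    - [[0,0,0,0,0,0.3,0.35],[0,0,0,0,0,0.3,0.35],[0,0,0,0,0,0.2,0.35],[0,0,0,0,0,0,0.35],[0,0,0,0,0,0,0.35],[0,0,0,0,0,0,0],[0,0,0,0,0,0,0],[0,0,0,0,0,0,0]]

```text
time: 9.35
tcp_pos: [0.635, -0.1194, 0.0921]
ee_rot: [0.189, 0.982, 0.001, 0.0]
wrist_force: [6.5, 13.1, -1.0]
opening: 0.0126
gripper_force: 11.9
```

Request:
step_arm:
  increments:
    - [[0,0,0,0,0,0,0],[0,0,0,0,0,0,0],[0,0,0,0,0,0,0],[0,0,0,0,0,0,0],[0,0,0,0,0,0,0],[0,0,0,0,0,0,0],[0,0,0,0,0,0,0],[0,0,0,0,0,0,0]]

```text
time: 10.15
tcp_pos: [0.635, -0.1193, 0.0921]
ee_rot: [0.188, 0.982, 0.001, 0.0]
wrist_force: [1.8, 4.6, 0.1]
opening: 0.0127
gripper_force: 25.0
```

Request:
step_arm:
  increments:
    - [[0,0,-8,0,0,0,0],[0,0,-8,0,0,0,0],[0,0,-8,0,0,0,0],[0,0,-8,0,0,0,0],[0,0,-8,0,0,0,0],[0,0,-8,0,0,0,0],[0,0,-8,0,0,0,0],[0,0,-8,0,0,0,0]]

```text
time: 10.95
tcp_pos: [0.6352, -0.1202, 0.0921]
ee_rot: [-0.363, 0.932, -0.0, 0.001]
wrist_force: [1.8, 2.8, -1.0]
opening: 0.0128
gripper_force: 25.0
```

Request:
step_arm:
  increments:
    - [[0,0,0,0,0,0,0],[0,0,0,0,0,0,0],[0,0,0,0,0,0,0.35],[0,0,0,0,0,0,0.35],[0,0,0,0,0,0,0.35],[0,0,0,0,0,0,0.35],[0,0,0,0,0,-4,0.35],[0,0,0,0,0,-4,0.35]]

```text
time: 11.75
tcp_pos: [0.6334, -0.1205, 0.1715]
ee_rot: [-0.36, 0.933, 0.001, -0.002]
wrist_force: [0.0, -0.2, 0.7]
opening: 0.0324
gripper_force: 0.0
```

Request:
step_arm:
  increments:
    - [[0,0,8.55,0,0,0,0],[0,0,8.55,0,0,0,0],[0,0,8.55,0,0,0,0],[0,0,8.55,0,0,0,0],[0,0,8.55,0,0,0,0],[0,0,8.55,0,0,0,0],[0,0,0,4.3,-0.4,0,0],[0,0,0,4.3,-0.4,0,0]]

```text
time: 12.55
tcp_pos: [0.5471, -0.115, 0.1708]
ee_rot: [0.079, 0.997, 0.0, -0.001]
wrist_force: [-1.5, -1.1, 0.3]
opening: 0.0003
gripper_force: 0.0
```

Request:
step_arm:
  increments:
    - [[0,0,0,4.3,-0.4,0,0],[0,0,0,4.3,-0.4,0,0],[0,0,0,0,0,3.8,0],[0,0,0,0,0,3.8,0],[0,0,0,0,0,3.8,0],[0,0,0,0,0,3.2,0],[0,0,0,0,0,0,0],[0,0,0,0,0,0,0]]

```text
time: 13.35
tcp_pos: [0.4622, -0.1095, 0.0263]
ee_rot: [0.079, 0.997, 0.0, -0.0]
wrist_force: [0.5, -0.5, 0.2]
opening: 0.0004
gripper_force: 0.0
```

Run:
```python
from h import *
import json
s=robot.observe(); print(s['tcp_pos'],s['ee_rot'],s['wrist_force'])
t=save('top','top2'); cal=robot.get_calibration('wrist'); w=save('wrist','w5')
json.dump({k:np.asarray(v).tolist() for k,v in cal.items()},open('w5.json','w'))
a=cv2.imread('pics/top2.png')[115:180,285:345]
cv2.imwrite('pics/k5.png',np.hstack([cv2.resize(a,(400,400),interpolation=cv2.INTER_CUBIC),cv2.resize(w[:,:,::-1][150:300,156:356],(400,400),interpolation=cv2.INTER_CUBIC)]))
```

```text
[ 0.46217334 -0.10946665  0.02634001] [ 7.89196133e-02  9.96880936e-01  9.49456679e-05 -2.91591065e-04] [ 0.48902255 -0.4522555   0.16743236]
```

View pics/k5.png

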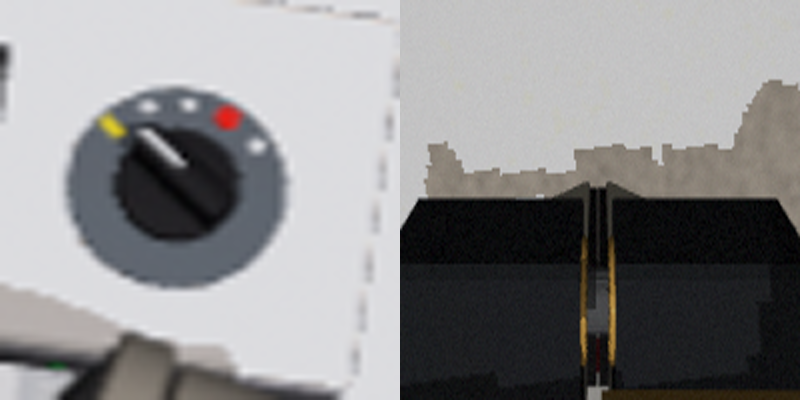

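Request:
step_arm:
  increments:
    - [[0,0,0,0,0,2.0,0],[0,0,0,0,0,0.4,0],[0,0,0,0,0,0.2,0],[0,0,0,0,0,0.2,0],[0,0,0,0,0,0.2,0],[0,0,0,0,0,0.2,0],[0,0,0,0,0,0.2,0],[0,0,0,0,0,0,0]]

```text
time: 14.25
tcp_pos: [0.462, -0.1093, -0.0083]
ee_rot: [0.079, 0.997, 0.0, -0.0]
wrist_force: [-0.4, -0.0, -0.6]
opening: 0.0
gripper_force: 0.0
```

Request:
step_arm:
  increments:
    - [[0,0,0,0,0,0.15,0],[0,0,0,0,0,0.15,0],[0,0,0,0,0,0.1,0],[0,0,0,0,0,0.1,0],[0,0,0,0,0,0,0],[0,0,0,0,0,0,0],[0,0,0,0,0,0,0],[0,0,0,0,0,0,0]]

```text
time: 15.05
tcp_pos: [0.4621, -0.1093, -0.013]
ee_rot: [0.079, 0.997, 0.0, 0.0]
wrist_force: [0.8, -0.1, -0.5]
opening: 0.0004
gripper_force: 0.0
```

Run:
```python
from h import *
import json
s=robot.observe(); print(s['tcp_pos'],s['wrist_force'])
w=save('wrist','w6')
cv2.imwrite('pics/k6.png',np.vstack([cv2.resize(cv2.imread(f'pics/{n}.png')[190:260,206:306],(400,280),interpolation=cv2.INTER_CUBIC) for n in('w5','w6')]))
```

```text
[ 0.4621224  -0.10934676 -0.01303554] [ 0.80088305 -0.13642198 -0.54498009]
```

View pics/k6.png

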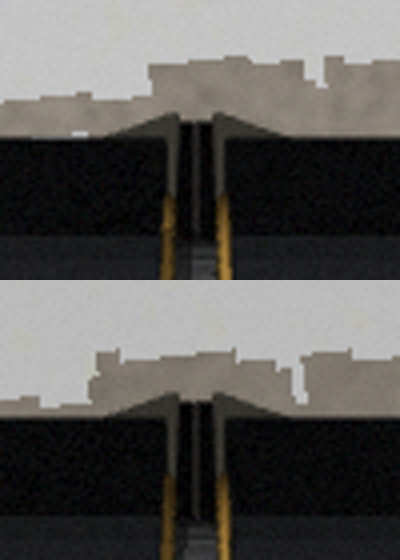

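Request:
step_arm:
  increments:
    - [[0,0,0,0,0,0.1,0],[0,0,0,0,0,0.1,0],[0,0,0,0,0,0.1,0],[0,0,0,0,0,0,0],[0,0,0,0,0,0,0],[0,0,0,0,0,0,0],[0,0,0,0,0,0,0],[0,0,0,0,0,0,0]]

```text
time: 15.9
tcp_pos: [0.4621, -0.1093, -0.0161]
ee_rot: [0.079, 0.997, 0.0, 0.0]
wrist_force: [0.9, -0.1, 0.4]
opening: 0.0004
gripper_force: 0.0
```

Run:
```python
from h import *
s=robot.observe(); print(s['tcp_pos'],s['wrist_force'],s['effort'].round(2))
```

```text
[ 0.46210968 -0.10934526 -0.01608984] [ 0.8568667  -0.08325046  0.44178461] [-0.000e+00 -4.370e+01 -1.353e+01 -3.000e-02  7.000e-02  0.000e+00]
```

Request:
step_arm:
  increments:
    - [[0,0,0,0,0,0.1,0],[0,0,0,0,0,0.1,0],[0,0,0,0,0,0,0],[0,0,0,0,0,0,0],[0,0,0,0,0,0,0],[0,0,0,0,0,0,0],[0,0,0,0,0,0,0],[0,0,0,0,0,0,0]]

```text
time: 16.7
tcp_pos: [0.4622, -0.1094, -0.0166]
ee_rot: [0.079, 0.997, -0.0, 0.0]
wrist_force: [-4.4, 1.4, 18.1]
opening: 0.0002
gripper_force: 9.1
```

Request:
step_arm:
  increments:
    - [[0,0,0,0,0,0.1,0],[0,0,0,0,0,0,0],[0,0,0,0,0,0,0],[0,0,0,0,0,0,0],[0,0,0,0,0,0,0],[0,0,0,0,0,0,0],[0,0,0,0,0,0,0],[0,0,0,0,0,0,0]]

```text
time: 17.5
tcp_pos: [0.4623, -0.1094, -0.0167]
ee_rot: [0.079, 0.997, -0.0, 0.001]
wrist_force: [-7.0, 3.1, 28.7]
opening: 0.0005
gripper_force: 14.7
```

Request:
step_arm:
  increments:
    - [[0,0,0,0,0,-2.6,0.36],[0,0,0,0,0,0,0.36],[0,0,0,0,0,0,0.36],[0,0,0,-1.4,-0.14,0,0.36],[0,0,0,-1.4,-0.14,0,0.36],[0,0,0,0,0,0,0],[0,0,0,0,0,0,0],[0,0,0,0,0,0,0]]
  newtons: 30

```text
time: 18.3
tcp_pos: [0.4883, -0.1161, 0.0063]
ee_rot: [0.079, 0.997, 0.0, -0.001]
wrist_force: [0.6, 0.7, -0.4]
opening: 0.0216
gripper_force: 30.0
```

Request:
step_arm:
  increments:
    - [[0,0,0,1.2,0,0,0],[0,0,0,1.8,0,0,0],[0,0,0,1.8,0,0,0],[0,0,0,1.8,0,0,0],[0,0,0,1.2,0,0,0],[0,0,0,0,0,-4,0],[0,0,0,0,0,-4,0],[0,0,0,0,0,-2,0]]

```text
time: 19.1
tcp_pos: [0.4125, -0.1044, 0.1094]
ee_rot: [0.079, 0.997, -0.0, 0.001]
wrist_force: [0.2, 0.3, -0.4]
opening: 0.0214
gripper_force: 30.0
```

Request:
step_arm:
  increments:
    - [[0,0,0,-0.53,-4.05,0,0],[0,0,0,-0.53,-4.05,0,0],[0,0,0,-0.53,-4.05,0,0],[0,0,0,-0.53,-4.05,0,0],[0,0,0,-0.53,-4.05,0,0],[0,0,0,0,0,2.6,0],[0,0,0,0,0,2.6,0],[0,0,0,0,0,2.6,0]]

```text
time: 19.9
tcp_pos: [0.4057, -0.3082, 0.0278]
ee_rot: [0.079, 0.997, 0.0, -0.0]
wrist_force: [0.4, 0.1, -1.0]
opening: 0.0219
gripper_force: 30.0
```

Request:
step_arm:
  increments:
    - [[0,0,0,0,0,0,0.36],[0,0,0,0,0,0,0.36],[0,0,0,0,0,0,0.36],[0,0,0,0,0,0,0.36],[0,0,0,0,0,-4,0.36],[0,0,0,0,0,-4,0.36],[0,0,0,0,0,0,0.36],[0,0,0,0,0,0,0.36]]

```text
time: 20.7
tcp_pos: [0.4072, -0.3088, 0.1104]
ee_rot: [0.079, 0.997, -0.001, 0.001]
wrist_force: [-0.2, -0.3, 0.1]
opening: 0.0328
gripper_force: 0.0
```

Run:
```python
from h import *
s=robot.observe(); print(s['tcp_pos'],s['ee_rot'],s['time'])
cal=robot.get_calibration('wrist'); save('wrist','w7')
for q in ['spent0']:
  for d in robot.look_for('wrist',q): print(q,round(d['score'],2),world(cal,d['at']).round(3))
cal=robot.get_calibration('scene'); save('scene','scene7')
for q in ['spent0','fresh0']:
  for d in robot.look_for('scene',q): print(q,round(d['score'],2),world(cal,d['at']).round(3))
```

```text
[ 0.40716628 -0.3088348   0.11039385] [ 0.07871857  0.99689535 -0.00111469  0.00134345] 20.7
spent0 0.72 [ 0.428 -0.307  0.016]
spent0 0.65 [0.404 0.265 0.012]
spent0 0.59 [ 0.654 -0.039  0.083]
spent0 0.52 [0.518 0.046 0.04 ]
spent0 0.46 [ 0.433 -0.306  0.014]
fresh0 0.74 [ 0.573 -0.376  0.006]
fresh0 0.61 [0.48  0.299 0.036]
fresh0 0.59 [0.572 0.359 0.008]
fresh0 0.46 [0.378 0.357 0.009]
```

Request:
step_arm:
  increments:
    - [[0,0,0,-0.61,4.57,0,0.36],[0,0,0,-0.61,4.57,0,0.36],[0,0,0,-0.61,4.57,0,0.36],[0,0,0,-0.61,4.57,0,0.36],[0,0,0,-0.61,4.57,0,0.36],[0,0,0,-0.61,4.57,0,0.36],[0,0,0,-0.61,4.57,0,0.36],[0,0,0,-0.61,4.57,0,0.36]]

```text
time: 21.75
tcp_pos: [0.5121, 0.0469, 0.1082]
ee_rot: [0.079, 0.997, -0.0, -0.001]
wrist_force: [0.1, -0.7, 0.1]
opening: 0.0331
gripper_force: 0.0
```

Run:
```python
from h import *
cal=robot.get_calibration('wrist'); save('wrist','w8')
s=robot.observe(); print(s['tcp_pos'],s['ee_rot'],s['time'])
```

```text
[0.51360134 0.0528587  0.10835174] [7.73277520e-02 9.97004318e-01 1.66671422e-03 1.74929373e-04] 21.8
```

Request:
step_arm:
  increments:
    - [[0,0,0,-0.2,-0.9,0,0.36],[0,0,0,0,0,3,0.36],[0,0,0,0,0,0,0.36],[0,0,0,0,0,0,0.36],[0,0,0,0,0,0,0.36],[0,0,0,0,0,0,0.36],[0,0,0,0,0,0,0.36],[0,0,0,0,0,0,0.36]]

```text
time: 22.6
tcp_pos: [0.513, 0.0357, 0.0794]
ee_rot: [0.079, 0.997, 0.0, 0.0]
wrist_force: [0.2, -1.0, 0.3]
opening: 0.0331
gripper_force: 0.0
```

Request:
step_arm:
  increments:
    - [[0,0,0,-0.1,0.82,0,0.36],[0,0,0,0,0,3,0.36],[0,0,0,0,0,2.3,0.36],[0,0,0,0,0,2,0.36],[0,0,0,0,0,0,0.36],[0,0,0,0,0,0,0],[0,0,0,0,0,0,0],[0,0,0,0,0,0,0]]

```text
time: 23.4
tcp_pos: [0.516, 0.0438, 0.007]
ee_rot: [0.079, 0.997, 0.0, 0.001]
wrist_force: [0.3, -0.2, 0.3]
opening: 0.0218
gripper_force: 30.0
```

Request:
step_arm:
  increments:
    - [[0,0,0,1.2,0,0,0],[0,0,0,1.8,0,0,0],[0,0,0,1.8,0,0,0],[0,0,0,1.8,0,0,0],[0,0,0,1.2,0,0,0],[0,0,0,0,0,-4,0],[0,0,0,0,0,-4,0],[0,0,0,0,0,-2,0]]

```text
time: 24.2
tcp_pos: [0.4396, 0.056, 0.1096]
ee_rot: [0.079, 0.997, 0.0, 0.003]
wrist_force: [0.6, 0.1, -0.1]
opening: 0.0216
gripper_force: 30.0
```

Request:
step_arm:
  increments:
    - [[0,0,0,-0.33,-4.55,0,0],[0,0,0,-0.33,-4.55,0,0],[0,0,0,-0.33,-4.55,0,0],[0,0,0,-0.33,-4.55,0,0],[0,0,0,-0.33,-4.55,0,0],[0,0,0,-0.33,-4.55,0,0],[0,0,0,-0.33,-4.55,0,0],[0,0,0,-0.33,-4.55,0,0]]

```text
time: 25.0
tcp_pos: [0.4066, -0.3098, 0.1069]
ee_rot: [0.079, 0.997, -0.0, 0.001]
wrist_force: [1.1, -0.4, -1.2]
opening: 0.0215
gripper_force: 30.0
```

Request:
step_arm:
  increments:
    - [[0,0,0,0,0,0,0],[0,0,0,0,0,0,0],[0,0,0,0,0,2.6,0],[0,0,0,0,0,2.6,0],[0,0,0,0,0,2.6,0],[0,0,0,0,0,0,0.36],[0,0,0,0,0,0,0.36],[0,0,0,0,0,0,0.36]]

```text
time: 25.8
tcp_pos: [0.4079, -0.3077, 0.0294]
ee_rot: [0.078, 0.997, -0.001, 0.001]
wrist_force: [0.1, 0.0, 0.8]
opening: 0.0328
gripper_force: 0.0
```

Request:
step_arm:
  increments:
    - [[0,0,0,0,0,0,0.36],[0,0,0,0,0,-4,0.36],[0,0,0,0,0,-4,0.36],[0,0,0,0,0,-4,0.36],[0,0,0,0,0,0,0.36],[0,0,0,0,0,0,0.36],[0,0,0,0,0,0,0.36],[0,0,0,0,0,0,0.36]]

```text
time: 26.6
tcp_pos: [0.4063, -0.307, 0.1467]
ee_rot: [0.079, 0.997, 0.001, -0.001]
wrist_force: [0.5, 0.1, -0.1]
opening: 0.0331
gripper_force: 0.0
```

Run:
```python
from h import *
s=robot.observe(); print(s['tcp_pos'],s['ee_rot'],s['time'])
cal=robot.get_calibration('wrist'); save('wrist','w9')
for d in robot.look_for('wrist','spent0'): print('w spent',round(d['score'],2),world(cal,d['at']).round(3))
cal=robot.get_calibration('scene'); save('scene','scene9')
for d in robot.look_for('scene','spent0'): print('s spent',round(d['score'],2),world(cal,d['at']).round(3))
c=robot.get_calibration('top'); save('top','top9')
for d in robot.look_for('top','spent0'): print('t spent',round(d['score'],2),world(c,d['at']).round(3))
for d in robot.silhouettes('top','fresh0'):
    m=d['mask'].astype(np.uint8); ct=max(cv2.findContours(m,0,1)[0],key=cv2.contourArea)
    w=toz(c,cv2.boxPoints(cv2.minAreaRect(ct)),.008); print('fresh',round(d['score'],2),m.sum(),w.mean(0).round(3))
```

```text
[ 0.40632125 -0.30702963  0.14668049] [ 7.88358422e-02  9.96886739e-01  8.98249997e-04 -9.66072176e-04] 26.6
w spent 0.7 [ 0.428 -0.304  0.022]
w spent 0.63 [ 0.395 -0.303  0.017]
s spent 0.73 [ 0.43 -0.33  0.03]
s spent 0.5 [ 0.432 -0.303  0.019]
t spent 0.37 [ 0.433 -0.313  0.022]
fresh 0.88 315 [0.381 0.357 0.008]
fresh 0.73 339 [0.4   0.265 0.008]
fresh 0.7 281 [0.567 0.359 0.008]
```

Request:
step_arm:
  increments:
    - [[0,0,0,0,4.7,-0.4,0.5],[0,0,0,0,4.7,-0.4,0.5],[0,0,0,0,4.7,-0.4,0.5],[0,0,0,0,4.7,-0.4,0.5],[0,0,0,0,4.7,-0.4,0.5],[0,0,0,0,4.7,-0.4,0.5],[0,0,0,0,4.7,-0.4,0.5],[0,0,0,0,4.7,-0.4,0.5]]

```text
time: 27.75
tcp_pos: [0.466, 0.0656, 0.1803]
ee_rot: [0.079, 0.997, 0.0, 0.0]
wrist_force: [1.4, -0.4, 0.5]
opening: 0.046
gripper_force: 0.0
```

Request:
step_arm:
  increments:
    - [[0,0,0,0,4.7,-0.4,0.5],[0,0,0,0,4.7,-0.4,0.5],[0,0,0,0,4.7,-0.4,0.5],[0,0,0,0,4.7,-0.4,0.5],[0,0,0,0,4.7,-0.4,0.5],[0,0,0,0,0,0,0.5],[0,0,0,0,0,0,0.5],[0,0,0,0,0,0,0.5]]

```text
time: 28.55
tcp_pos: [0.5027, 0.2948, 0.1996]
ee_rot: [0.079, 0.997, -0.0, -0.0]
wrist_force: [0.0, -0.8, -0.5]
opening: 0.0462
gripper_force: 0.0
```

```bash
cat >> h.py <<'E'
def cass(cam,name,zt=.008,box=None):
    """white cassette tops found by brightness inside network masks: centre, yaw, length, width"""
    c=robot.get_calibration(cam); im=save(cam,name); out=[]
    for d in robot.silhouettes(cam,'fresh0'):
        m=d['mask'].astype(np.uint8); ct=max(cv2.findContours(m,0,1)[0],key=cv2.contourArea)
        ok=m.any(0)[[0,-1]].any()|m.any(1)[[0,-1]].any()
        w=toz(c,ct[:,0].astype(float),zt)[:,:2].astype(np.float32)
        (cx,cy),(a,b),an=cv2.minAreaRect(w*1000)
        bp=cv2.boxPoints(((cx,cy),(a,b),an)); e=[bp[1]-bp[0],bp[2]-bp[1]]; l=max(e,key=np.linalg.norm)
        y=np.degrees(np.arctan2(l[1],l[0])); y=(y+90)%180-90
        out.append((round(d['score'],2),round(cx/1000,4),round(cy/1000,4),round(y,1),round(max(a,b),1),round(min(a,b),1),'edge' if ok else ''))
    return out
E
python3 - <<'E'
from h import *
s=robot.observe(); print(s['tcp_pos'],s['ee_rot'],s['time'])
for o in cass('wrist','w10'): print(o)
c=robot.get_calibration('wrist')
for d in robot.look_for('wrist','buffer'): print('buffer',round(d['score'],2),world(c,d['at']).round(3))
E
```

```text
[0.50268823 0.29481832 0.19955138] [ 7.90649854e-02  9.96869304e-01 -4.06231787e-04 -3.91182928e-04] 28.55
(0.77, 0.3815, 0.3567, np.float32(17.7), 83.8, 23.0, '')
(0.73, 0.5857, 0.3185, np.float32(-12.4), 79.1, 22.6, '')
(0.67, 0.3989, 0.2633, np.float32(20.9), 83.2, 21.8, '')
buffer 0.86 [0.47  0.297 0.037]
buffer 0.3 [0.585 0.32  0.011]
```

Request:
step_arm:
  increments:
    - [[0,0,-7.5,0,0,0,0.5],[0,0,-7.5,0,0,0,0.5],[0,0,-7.5,0,0,0,0.5],[0,0,-7.5,0,0,0,0.5],[0,0,0,4.57,0.26,0,0.5],[0,0,0,4.57,0.26,0,0.5],[0,0,0,4.57,0.26,0,0.5],[0,0,0,0,0,4,0.5]]

```text
time: 29.5
tcp_pos: [0.3708, 0.2534, 0.1645]
ee_rot: [-0.182, 0.983, 0.001, 0.005]
wrist_force: [1.6, -0.1, -0.6]
opening: 0.0455
gripper_force: 0.0
```

Request:
step_arm:
  increments:
    - [[0,0,0,0,0,4,0.5],[0,0,0,0,0,4,0.5],[0,0,0,0,0,4,0.5],[0,0,0,0,0,1.2,0.5],[0,0,0,0,0,0,0.5],[0,0,0,0,0,0,0.5],[0,0,0,0,0,0,0.5],[0,0,0,0,0,0,0.5]]

```text
time: 30.3
tcp_pos: [0.373, 0.2543, 0.0291]
ee_rot: [-0.182, 0.983, 0.0, 0.001]
wrist_force: [0.2, 0.2, -0.3]
opening: 0.0461
gripper_force: 0.0
```

Request:
step_arm:
  increments:
    - [[0,0,0,0.15,-0.1,2,0.5],[0,0,0,0,0,1.6,0.5],[0,0,0,0,0,0.78,0.5],[0,0,0,0,0,0,0.5],[0,0,0,0,0,0,0],[0,0,0,0,0,0,0],[0,0,0,0,0,0,0],[0,0,0,0,0,0,0]]
  newtons: 30

```text
time: 31.1
tcp_pos: [0.3713, 0.2527, -0.0155]
ee_rot: [-0.182, 0.983, 0.0, 0.0]
wrist_force: [-0.1, 0.1, 3.0]
opening: 0.0212
gripper_force: 30.0
```

Request:
step_arm:
  increments:
    - [[0,0,0,0,0,-2,0],[0,0,0,0,0,-4,0],[0,0,0,0,0,-3.5,0],[0,0,7.5,0,0,0,0],[0,0,7.5,0,0,0,0],[0,0,7.5,0,0,0,0],[0,0,7.5,0,0,0,0],[0,0,0,0,0,0,0]]

```text
time: 31.9
tcp_pos: [0.371, 0.2525, 0.0792]
ee_rot: [0.079, 0.997, 0.0, 0.0]
wrist_force: [-0.2, -0.1, -0.6]
opening: 0.0216
gripper_force: 30.0
```

Request:
step_arm:
  increments:
    - [[0,0,0,-1.69,-3.97,0,0],[0,0,0,-1.69,-3.97,0,0],[0,0,0,-1.69,-3.97,0,0],[0,0,0,-1.69,-3.97,0,0],[0,0,0,-1.69,-3.97,0,0],[0,0,0,-1.69,-3.97,0,0],[0,0,0,0,0,0,0],[0,0,0,0,0,0,0]]

```text
time: 32.7
tcp_pos: [0.4337, 0.0007, 0.079]
ee_rot: [0.079, 0.997, 0.0, -0.0]
wrist_force: [0.3, 0.5, -1.0]
opening: 0.0216
gripper_force: 30.0
```

Request:
step_arm:
  increments:
    - [[0,0,0,0,0,2,0],[0,0,0,0,0,2,0],[0,0,0,0,0,1,0],[0,0,0,0,0,0,0],[0,0,0,0,0,0,0],[0,0,0,0,0,0,0],[0,0,0,0,0,0,0],[0,0,0,0,0,0,0]]

```text
time: 33.5
tcp_pos: [0.4341, 0.0013, 0.0296]
ee_rot: [0.079, 0.997, -0.0, 0.001]
wrist_force: [-0.2, -0.6, 0.1]
opening: 0.0214
gripper_force: 30.0
```

Request:
step_arm:
  increments:
    - [[0,0,0,0,0.05,1.38,0],[0,0,0,0,0,0,0],[0,0,0,-1,0,0,0],[0,0,0,-1,0,0,0],[0,0,0,-1,0,0,0],[0,0,0,-1,0,0,0],[0,0,0,0,0,0,0],[0,0,0,0,0,0,0]]

```text
time: 34.3
tcp_pos: [0.4733, -0.0044, 0.0152]
ee_rot: [0.079, 0.997, 0.0, -0.0]
wrist_force: [-0.2, -0.2, 0.1]
opening: 0.0215
gripper_force: 30.0
```

Request:
step_arm:
  increments:
    - [[0,0,0,-1,0,0,0],[0,0,0,-0.8,0,0,0],[0,0,0,-0.6,0,0,0],[0,0,0,-0.6,0,0,0],[0,0,0,-0.5,0,0,0],[0,0,0,0,0,0,0],[0,0,0,0,0,0,0],[0,0,0,0,0,0,0]]

```text
time: 35.1
tcp_pos: [0.5084, -0.01, 0.0154]
ee_rot: [0.079, 0.997, -0.0, 0.001]
wrist_force: [0.5, 0.3, -1.7]
opening: 0.0214
gripper_force: 30.0
```

Request:
step_arm:
  increments:
    - [[0,0,0,-0.15,0,0,0],[0,0,0,-0.15,0,0,0],[0,0,0,0,0,0,0],[0,0,0,0,0,0,0],[0,0,0,0,0,0,0],[0,0,0,0,0,0,0],[0,0,0,0,0,0,0],[0,0,0,0,0,0,0]]

```text
time: 35.9
tcp_pos: [0.5084, -0.0099, 0.0147]
ee_rot: [0.079, 0.997, 0.0, -0.003]
wrist_force: [-5.9, 1.5, 1.1]
opening: 0.0216
gripper_force: 30.0
```

Run:
```python
from h import *
s=robot.observe(); print(s['tcp_pos'],s['wrist_force'])
c=robot.get_calibration('top'); save('top','top11')
for q in ['fresh0','spent0']:
  for d in robot.look_for('top',q): print(q,round(d['score'],2),world(c,d['at']).round(3))
```

```text
[ 0.50841571 -0.00990437  0.01470322] [-5.93129922  1.47833123  1.06816474]
fresh0 0.83 [0.592 0.317 0.014]
fresh0 0.8 [0.386 0.359 0.009]
spent0 0.56 [ 0.432 -0.299  0.02 ]
```

Request:
step_arm:
  increments:
    - [[0,0,0,-0.15,0,0,0],[0,0,0,0,0,0,0],[0,0,0,0,0,0,0.4],[0,0,0,0,0,0,0.4],[0,0,0,0,0,0,0.4],[0,0,0,2.5,0,0,0.4],[0,0,0,3.5,0,-1,0.4],[0,0,0,3.5,0,-3,0.4]]

```text
time: 36.85
tcp_pos: [0.4164, 0.0045, 0.0541]
ee_rot: [0.079, 0.997, 0.0, -0.002]
wrist_force: [0.9, -0.1, 1.9]
opening: 0.0367
gripper_force: 0.0
```

Run:
```python
from h import *
s=robot.observe(); print(s['tcp_pos'],s['ee_rot'])
for cam in ['wrist','scene']:
  c=robot.get_calibration(cam); im=save(cam,cam+'12')
  for d in robot.look_for(cam,'fresh0'):
    w=world(c,d['at']); print(cam,round(d['score'],2),w.round(3),'reader xy',(w[:2]@[.9876,-.1573]).round(4),(w[:2]@[.1573,.9876]).round(4))
cv2.imwrite('pics/k12.png',cv2.resize(cv2.imread('pics/wrist12.png')[:240],(800,375),interpolation=cv2.INTER_CUBIC))
```

```text
[0.41640242 0.00453565 0.05410647] [ 7.89344709e-02  9.96877943e-01  2.13345842e-04 -1.91591247e-03]
scene 0.69 [0.381 0.356 0.009] reader xy 0.3199 0.4112
scene 0.63 [0.597 0.319 0.009] reader xy 0.5391 0.4086
scene 0.57 [ 0.515 -0.007  0.039] reader xy 0.5093 0.0736
```

View pics/k12.png

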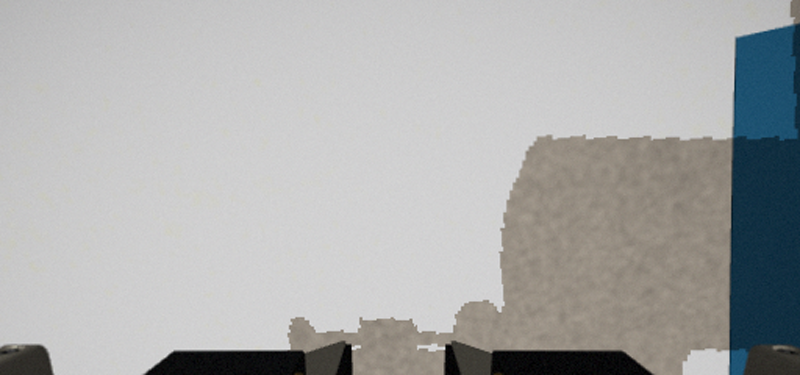

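Request:
step_arm:
  increments:
    - [[0,0,-6.69,0,0,-1,0.5],[0,0,-6.69,0,0,-1,0.5],[0,0,-6.69,0,0,-1,0.5],[0,0,-6.69,0,0,-1,0.5],[0,0,0,-0.56,4.33,0,0.5],[0,0,0,-0.56,4.33,0,0.5],[0,0,0,-0.56,4.33,0,0.5],[0,0,0,-0.56,4.33,0,0.5]]

```text
time: 37.85
tcp_pos: [0.3882, 0.1778, 0.0949]
ee_rot: [-0.154, 0.988, 0.0, 0.001]
wrist_force: [0.8, -0.6, -0.2]
opening: 0.0459
gripper_force: 0.0
```

Request:
step_arm:
  increments:
    - [[0,0,0,-0.56,4.33,0,0.5],[0,0,0,-0.56,4.33,0,0.5],[0,0,0,-0.56,4.33,0,0.5],[0,0,0,-0.56,4.33,0,0.5],[0,0,0,0,0,3,0.5],[0,0,0,0,0,3,0.5],[0,0,0,0,0,0,0.5],[0,0,0,0,0,0,0.5]]

```text
time: 38.65
tcp_pos: [0.3563, 0.3481, 0.0349]
ee_rot: [-0.154, 0.988, -0.0, -0.0]
wrist_force: [0.5, 1.1, 1.0]
opening: 0.0458
gripper_force: 0.0
```

Request:
step_arm:
  increments:
    - [[0,0,0,0,0,0,0.5],[0,0,0,0,0,0,0.5],[0,0,0,0,0,0,0.5],[0,0,0,0,0,0,0.5],[0,0,0,0,0,0,0.5],[0,0,0,0,0,0,0.5],[0,0,0,0,0,0,0.5],[0,0,0,0,0,0,0.5]]

```text
time: 39.45
tcp_pos: [0.3558, 0.3479, 0.0353]
ee_rot: [-0.154, 0.988, 0.0, -0.0]
wrist_force: [-0.1, -0.3, -0.6]
opening: 0.0456
gripper_force: 0.0
```

Request:
step_arm:
  increments:
    - [[0,0,0,0.18,0.06,2.5,0.5],[0,0,0,0,0,1.7,0.5],[0,0,0,0,0,0.8,0.5],[0,0,0,0,0,0,0.5],[0,0,0,0,0,0,0],[0,0,0,0,0,0,0],[0,0,0,0,0,0,0],[0,0,0,0,0,0,0]]

```text
time: 40.25
tcp_pos: [0.3542, 0.3481, -0.0141]
ee_rot: [-0.154, 0.988, 0.0, 0.0]
wrist_force: [-1.3, -1.5, 2.4]
opening: 0.0214
gripper_force: 30.0
```

Request:
step_arm:
  increments:
    - [[0,0,0,0,0,-2,0],[0,0,0,0,0,-4,0],[0,0,0,0,0,-3.4,0],[0,0,6.69,0,0,0,0],[0,0,6.69,0,0,0,0],[0,0,6.69,0,0,0,0],[0,0,6.69,0,0,0,0],[0,0,0,0,0,0,0]]

```text
time: 41.05
tcp_pos: [0.3538, 0.3479, 0.0795]
ee_rot: [0.079, 0.997, 0.0, 0.0]
wrist_force: [-0.6, 0.2, -0.3]
opening: 0.0212
gripper_force: 30.0
```

Request:
step_arm:
  increments:
    - [[0,0,0,-1.48,-4.26,0,0],[0,0,0,-1.48,-4.26,0,0],[0,0,0,-1.48,-4.26,0,0],[0,0,0,-1.48,-4.26,0,0],[0,0,0,-1.48,-4.26,0,0],[0,0,0,-1.48,-4.26,0,0],[0,0,0,-1.48,-4.26,0,0],[0,0,0,-1.48,-4.26,0,0]]

```text
time: 41.85
tcp_pos: [0.4174, -0.0091, 0.0796]
ee_rot: [0.077, 0.997, 0.0, 0.0]
wrist_force: [1.2, 0.8, -0.4]
opening: 0.0213
gripper_force: 30.0
```

Request:
step_arm:
  increments:
    - [[0,0,0,-1.48,-4.26,0,0],[0,0,0,0,0,0,0],[0,0,0,0,0,2,0],[0,0,0,0,0,2,0],[0,0,0,0,0,1,0],[0,0,0,0,0,0,0],[0,0,0,0,0,0,0],[0,0,0,0,0,0,0]]

```text
time: 42.65
tcp_pos: [0.4258, -0.0515, 0.0301]
ee_rot: [0.078, 0.997, -0.0, 0.001]
wrist_force: [0.5, 0.8, 0.4]
opening: 0.0216
gripper_force: 30.0
```

Request:
step_arm:
  increments:
    - [[0,0,0,0,0,1.29,0],[0,0,0,0,0,0,0],[0,0,0,-1,0,0,0],[0,0,0,-1,0,0,0],[0,0,0,-1,0,0,0],[0,0,0,-1,0,0,0],[0,0,0,0,0,0,0],[0,0,0,0,0,0,0]]

```text
time: 43.45
tcp_pos: [0.4647, -0.0579, 0.0163]
ee_rot: [0.079, 0.997, 0.0, -0.0]
wrist_force: [-0.6, 0.8, 0.7]
opening: 0.0215
gripper_force: 30.0
```

Request:
step_arm:
  increments:
    - [[0,0,0,-1,0,0,0],[0,0,0,-0.8,0,0,0],[0,0,0,-0.6,0,0,0],[0,0,0,-0.6,0,0,0],[0,0,0,-0.5,0,0,0],[0,0,0,-0.3,0,0,0],[0,0,0,0,0,0,0],[0,0,0,0,0,0,0]]

```text
time: 44.25
tcp_pos: [0.5003, -0.0634, 0.0159]
ee_rot: [0.079, 0.997, 0.0, -0.002]
wrist_force: [-7.0, 0.2, 1.6]
opening: 0.0218
gripper_force: 30.0
```

Request:
step_arm:
  increments:
    - [[0,0,0,0,0,0,0],[0,0,0,0,0,0,0],[0,0,0,0,0,0,0.4],[0,0,0,0,0,0,0.4],[0,0,0,0,0,0,0.4],[0,0,0,2.5,0,0,0.4],[0,0,0,3.5,0,-2,0.4],[0,0,0,3,0,-4,0.4]]

```text
time: 45.05
tcp_pos: [0.4105, -0.0491, 0.075]
ee_rot: [0.079, 0.997, 0.001, -0.003]
wrist_force: [0.7, 0.4, 1.0]
opening: 0.0364
gripper_force: 0.0
```

Run:
```python
from h import *
s=robot.observe(); print(s['tcp_pos'],s['ee_rot'],s['time'])
for o in cass('top','top13'): print('top',o)
for o in cass('scene','scene13'): print('scene',o)
c=robot.get_calibration('scene')
for d in robot.look_for('scene','fresh0'):
    w=world(c,d['at']); print(round(d['score'],2),w.round(3),(w[:2]@[.9876,-.1573]).round(4),(w[:2]@[.1573,.9876]).round(4))
for d in robot.look_for('scene','carton'): print('carton',round(d['score'],2),world(c,d['at']).round(3))
```

```text
[ 0.41047517 -0.04906532  0.07503005] [ 7.88206967e-02  9.96884656e-01  6.84170454e-04 -2.79503632e-03] 45.05
top (0.65, 0.5903, 0.3185, np.float32(-13.5), 85.0, 25.7, '')
top (0.6, 0.5168, -0.0668, np.float32(-1.3), 26.1, 20.8, '')
top (0.55, 0.5219, -0.0124, np.float32(-8.9), 33.0, 23.2, '')
scene (0.85, 0.591, 0.32, np.float32(-11.5), 84.9, 23.4, '')
scene (0.4, 0.4872, -0.0704, np.float32(-14.2), 33.5, 24.3, '')
0.63 [ 0.653 -0.045  0.083] 0.6522 0.0581
0.48 [0.596 0.319 0.01 ] 0.5383 0.4085
0.46 [ 0.514 -0.01   0.039] 0.5095 0.0714
0.39 [ 0.499 -0.06   0.037] 0.502 0.0189
carton 0.64 [0.713 0.278 0.046]
carton 0.18 [ 0.586 -0.262  0.034]
```

Request:
step_arm:
  increments:
    - [[0,0,3.45,0,0,-3,0.5],[0,0,0,-0.745,4.43,0,0.5],[0,0,0,-0.745,4.43,0,0.5],[0,0,0,-0.745,4.43,0,0.5],[0,0,0,-0.745,4.43,0,0.5],[0,0,0,-0.745,4.43,0,0.5],[0,0,0,-0.745,4.43,0,0.5],[0,0,0,-0.745,4.43,0,0.5]]

```text
time: 46.15
tcp_pos: [0.532, 0.2438, 0.1044]
ee_rot: [0.109, 0.994, -0.0, -0.001]
wrist_force: [1.1, 0.2, -0.2]
opening: 0.0461
gripper_force: 0.0
```

Request:
step_arm:
  increments:
    - [[0,0,0,-0.745,4.43,0,0.5],[0,0,0,-0.745,4.43,0,0.5],[0,0,0,0,0,3.5,0.5],[0,0,0,0,0,3,0.5],[0,0,0,0,0,0,0.5],[0,0,0,0,0,0,0.5],[0,0,0,0,0,0,0.5],[0,0,0,0,0,0,0.5]]

```text
time: 46.95
tcp_pos: [0.5663, 0.3252, 0.0432]
ee_rot: [0.109, 0.994, 0.001, 0.001]
wrist_force: [0.1, 0.6, -0.7]
opening: 0.046
gripper_force: 0.0
```

Run:
```python
from h import *
s=robot.observe(); print(s['tcp_pos'],s['ee_rot'],s['time'])
for o in cass('scene','scene14'): print('scene',o)
```

```text
[0.56627112 0.32522911 0.0432485 ] [1.08995965e-01 9.94040879e-01 8.17218038e-04 1.39345553e-03] 46.95
scene (0.81, 0.592, 0.3169, np.float32(-11.9), 83.2, 23.2, '')
```

Request:
step_arm:
  increments:
    - [[0,0,0,0.33,-0.1,3,0.5],[0,0,0,0,0,2,0.5],[0,0,0,0,0,0.8,0.5],[0,0,0,0,0,0,0.5],[0,0,0,0,0,0,0],[0,0,0,0,0,0,0],[0,0,0,0,0,0,0],[0,0,0,0,0,0,0]]

```text
time: 47.85
tcp_pos: [0.5618, 0.3248, -0.0162]
ee_rot: [0.109, 0.994, 0.0, 0.0]
wrist_force: [-1.1, -0.6, 0.4]
opening: 0.0216
gripper_force: 30.0
```

Request:
step_arm:
  increments:
    - [[0,0,0,0,0,-2,0],[0,0,0,0,0,-4,0],[0,0,0,0,0,-4,0],[0,0,-3.45,0,0,0,0],[0,0,0,1.08,-4.07,0,0],[0,0,0,1.08,-4.07,0,0],[0,0,0,1.08,-4.07,0,0],[0,0,0,1.08,-4.07,0,0]]

```text
time: 48.65
tcp_pos: [0.4925, 0.1695, 0.0835]
ee_rot: [0.079, 0.997, 0.0, 0.0]
wrist_force: [-0.3, -0.9, 0.2]
opening: 0.0214
gripper_force: 30.0
```

Request:
step_arm:
  increments:
    - [[0,0,0,1.08,-4.07,0,0],[0,0,0,1.08,-4.07,0,0],[0,0,0,1.08,-4.07,0,0],[0,0,0,0,0,0,0],[0,0,0,0,0,3,0],[0,0,0,0,0,2.4,0],[0,0,0,0,0,0,0],[0,0,0,0,0,0,0]]

```text
time: 49.45
tcp_pos: [0.4425, 0.0557, 0.0297]
ee_rot: [0.079, 0.997, 0.0, -0.0]
wrist_force: [-0.5, -0.1, 0.1]
opening: 0.0216
gripper_force: 30.0
```

Request:
step_arm:
  increments:
    - [[0,0,0,0,0,0,0],[0,0,0,0,0,0,0],[0,0,0,0,0,0,0],[0,0,0,0,0,0,0],[0,0,0,0,0,0,0],[0,0,0,0,0,0,0],[0,0,0,0,0,0,0],[0,0,0,0,0,0,0]]

```text
time: 50.25
tcp_pos: [0.4422, 0.0553, 0.0294]
ee_rot: [0.079, 0.997, 0.0, -0.0]
wrist_force: [-0.4, -0.2, -0.0]
opening: 0.0213
gripper_force: 30.0
```

Request:
step_arm:
  increments:
    - [[0,0,0,0,0,1.43,0],[0,0,0,0,0,0,0],[0,0,0,-1,0,0,0],[0,0,0,-1,0,0,0],[0,0,0,-1,0,0,0],[0,0,0,-1,0,0,0],[0,0,0,0,0,0,0],[0,0,0,0,0,0,0]]

```text
time: 51.05
tcp_pos: [0.4816, 0.0489, 0.015]
ee_rot: [0.079, 0.997, 0.0, -0.0]
wrist_force: [-0.1, -0.4, -1.4]
opening: 0.0213
gripper_force: 30.0
```

Request:
step_arm:
  increments:
    - [[0,0,0,-1,0,0,0],[0,0,0,-0.8,0,0,0],[0,0,0,-0.6,0,0,0],[0,0,0,-0.6,0,0,0],[0,0,0,-0.5,0,0,0],[0,0,0,-0.3,0,0,0],[0,0,0,0,0,0,0],[0,0,0,0,0,0,0]]

```text
time: 51.85
tcp_pos: [0.5176, 0.0433, 0.0145]
ee_rot: [0.079, 0.997, 0.0, -0.002]
wrist_force: [-4.6, 0.5, -1.4]
opening: 0.0217
gripper_force: 30.0
```

Request:
step_arm:
  increments:
    - [[0,0,0,-0.2,0,0,0],[0,0,0,0,0,0,0],[0,0,0,0,0,0,0],[0,0,0,0,0,0,0],[0,0,0,0,0,0,0],[0,0,0,0,0,0,0],[0,0,0,0,0,0,0],[0,0,0,0,0,0,0]]

```text
time: 52.65
tcp_pos: [0.5176, 0.0433, 0.0141]
ee_rot: [0.079, 0.997, 0.0, -0.004]
wrist_force: [-9.9, 1.7, -0.2]
opening: 0.0215
gripper_force: 30.0
```

Request:
step_arm:
  increments:
    - [[0,0,0,0,0,0,0.4],[0,0,0,0,0,0,0.4],[0,0,0,0,0,0,0.4],[0,0,0,3,0,0,0.4],[0,0,0,4,0,-2,0.4],[0,0,0,4,0,-2,0.4],[0,0,0,0,0,-4,0.4],[0,0,0,0,0,-4,0.4]]

```text
time: 53.45
tcp_pos: [0.4112, 0.0601, 0.1363]
ee_rot: [0.079, 0.997, -0.0, -0.0]
wrist_force: [1.6, -0.5, 0.2]
opening: 0.0368
gripper_force: 0.0
```

Request:
step_arm:
  increments:
    - [[0,0,0,0,0,0,0.4],[0,0,0,0,0,0,0.4],[0,0,0,0,0,0,0.4],[0,0,0,0,0,0,0.4],[0,0,0,0,0,0,0.4],[0,0,0,0,0,0,0.4],[0,0,0,0,0,0,0.4],[0,0,0,0,0,0,0.4]]

```text
time: 54.25
tcp_pos: [0.4125, 0.06, 0.135]
ee_rot: [0.079, 0.997, 0.0, -0.0]
wrist_force: [-0.5, -0.4, 0.2]
opening: 0.0364
gripper_force: 0.0
```

Run:
```python
from h import *
s=robot.observe(); print(s['tcp_pos'],s['ee_rot'],s['time'])
f=lambda w:((w[:2]@[.9876,-.1573]).round(4),(w[:2]@[.1573,.9876]).round(4))
for cam in ['top','scene']:
  c=robot.get_calibration(cam); save(cam,cam+'15')
  for q in ['fresh0','spent0']:
    for d in robot.look_for(cam,q):
      w=world(c,d['at']); print(cam,q,round(d['score'],2),w.round(3),f(w))
a=cv2.imread('pics/top15.png')[100:220,220:340]; b=cv2.imread('pics/scene15.png')[150:250,180:300]
cv2.imwrite('pics/k15.png',np.hstack([cv2.resize(a,(400,400),interpolation=cv2.INTER_CUBIC),cv2.resize(b,(400,400),interpolation=cv2.INTER_CUBIC)]))
```

```text
[0.41251102 0.05996856 0.13495247] [ 7.88094868e-02  9.96889680e-01  3.90983701e-05 -1.70949888e-04] 54.25
top fresh0 0.6 [ 0.515 -0.014  0.04 ] (np.float64(0.5103), np.float64(0.0676))
top fresh0 0.46 [0.523 0.039 0.04 ] (np.float64(0.5103), np.float64(0.1208))
top fresh0 0.46 [ 0.506 -0.062  0.038] (np.float64(0.5098), np.float64(0.018))
top spent0 0.69 [ 0.433 -0.301  0.023] (np.float64(0.475), np.float64(-0.2291))
scene fresh0 0.59 [ 0.518 -0.008  0.038] (np.float64(0.5127), np.float64(0.0732))
scene fresh0 0.48 [ 0.499 -0.062  0.035] (np.float64(0.5028), np.float64(0.0177))
scene fresh0 0.4 [0.525 0.043 0.041] (np.float64(0.5115), np.float64(0.1252))
scene spent0 0.76 [ 0.432 -0.303  0.019] (np.float64(0.4746), np.float64(-0.2311))
scene spent0 0.49 [ 0.653 -0.049  0.082] (np.float64(0.6522), np.float64(0.054))
```

View pics/k15.png

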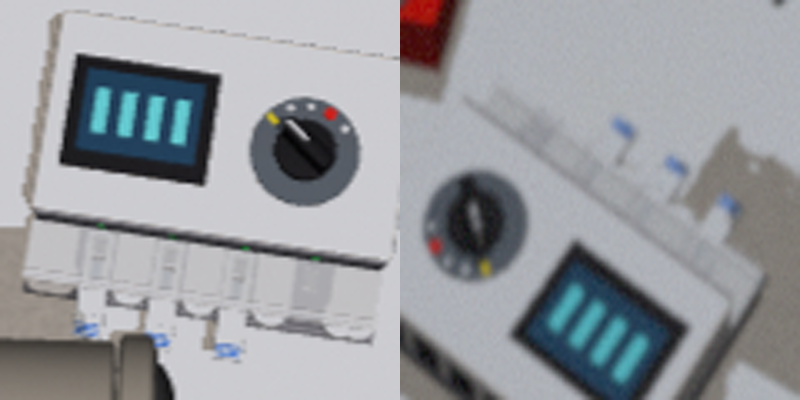

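Request:
step_arm:
  increments:
    - [[0,0,-8.55,0,0,0,0.35],[0,0,-8.55,0,0,0,0.35],[0,0,-8.55,0,0,0,0.35],[0,0,-8.55,0,0,0,0.35],[0,0,-8.55,0,0,0,0.35],[0,0,-8.55,0,0,0,0.35],[0,0,0,-0.735,-4.71,0,0.35],[0,0,0,-0.735,-4.71,0,0.35]]
  newtons: 25

```text
time: 55.35
tcp_pos: [0.4875, -0.0, 0.1355]
ee_rot: [-0.362, 0.932, -0.0, 0.0]
wrist_force: [1.0, -0.5, 0.9]
opening: 0.032
gripper_force: 0.0
```

Request:
step_arm:
  increments:
    - [[0,0,0,-0.735,-4.71,0,0.35],[0,0,0,-0.735,-4.71,0,0.35],[0,0,0,-0.735,-4.71,0,0.35],[0,0,0,-0.735,-4.71,0,0.35],[0,0,0,0,0,0,0.35],[0,0,0,0,0,0,0.35],[0,0,0,0,0,0,0.35],[0,0,0,0,0,0,0.35]]

```text
time: 56.15
tcp_pos: [0.6346, -0.1185, 0.1356]
ee_rot: [-0.361, 0.933, 0.0, 0.0]
wrist_force: [0.9, -0.1, -0.4]
opening: 0.0322
gripper_force: 0.0
```

Request:
step_arm:
  increments:
    - [[0,0,0,0,-0.12,2.4,0.35],[0,0,0,0,0,1.4,0.35],[0,0,0,0,0,0.6,0.35],[0,0,0,0,0,0,0.35],[0,0,0,0,0,0,0],[0,0,0,0,0,0,0],[0,0,0,0,0,0,0],[0,0,0,0,0,0,0]]
  newtons: 25

```text
time: 56.95
tcp_pos: [0.6358, -0.1198, 0.0919]
ee_rot: [-0.361, 0.933, 0.001, 0.0]
wrist_force: [-3.1, 3.0, 4.3]
opening: 0.0125
gripper_force: 25.0
```

Request:
step_arm:
  increments:
    - [[0,0,7.7,0,0,0,0],[0,0,7.7,0,0,0,0],[0,0,7.7,0,0,0,0],[0,0,7.7,0,0,0,0],[0,0,7.7,0,0,0,0],[0,0,7.7,0,0,0,0],[0,0,7.7,0,0,0,0],[0,0,7.7,0,0,0,0]]

```text
time: 57.75
tcp_pos: [0.6358, -0.1195, 0.0919]
ee_rot: [0.17, 0.985, 0.001, -0.0]
wrist_force: [-3.2, 4.0, 5.0]
opening: 0.0127
gripper_force: 25.0
```

Request:
step_arm:
  increments:
    - [[0,0,7.7,0,0,0,0],[0,0,8,0,0,0,0],[0,0,0,0,0,0,0],[0,0,0,0,0,0,0],[0,0,0,0,0,0,0],[0,0,0,0,0,0,0],[0,0,0,0,0,0,0],[0,0,0,0,0,0,0]]

```text
time: 58.55
tcp_pos: [0.6358, -0.1194, 0.0919]
ee_rot: [0.301, 0.954, 0.001, -0.0]
wrist_force: [-3.3, 4.8, 4.3]
opening: 0.0121
gripper_force: 25.0
```

Request:
step_arm:
  increments:
    - [[0,0,0,0,0,0,0.35],[0,0,0,0,0,0,0.35],[0,0,0,0,0,0,0.35],[0,0,0,0,0,0,0.35],[0,0,0,0,0,-4,0.35],[0,0,0,0,0,-4,0.35],[0,0,0,0,0,-4,0.35],[0,0,0,4,0,0,0.35]]

```text
time: 59.35
tcp_pos: [0.6094, -0.1009, 0.218]
ee_rot: [0.302, 0.953, -0.0, 0.009]
wrist_force: [0.2, 0.6, 0.1]
opening: 0.0325
gripper_force: 0.0
```

Request:
step_arm:
  increments:
    - [[0,0,0,4.5,0,0,0.35],[0,0,0,4.5,0,0,0.35],[0,0,0,4.5,0,0,0.35],[0,0,0,4.5,0,0,0.35],[0,0,0,0,0,0,0.35],[0,0,0,0,0,0,0.35],[0,0,0,0,0,0,0.35],[0,0,0,0,0,0,0.35]]

```text
time: 60.15
tcp_pos: [0.457, 0.0052, 0.211]
ee_rot: [0.301, 0.953, 0.0, 0.0]
wrist_force: [0.6, 0.3, -0.5]
opening: 0.032
gripper_force: 0.0
```

Run:
```python
from h import *
s=robot.observe(); print(s['tcp_pos'],s['wrist_force'],s['time'])
save('top','top16'); save('scene','scene16')
a=cv2.imread('pics/top16.png')[100:220,220:340]; b=cv2.imread('pics/scene16.png')[150:250,180:300]
cv2.imwrite('pics/k16.png',np.hstack([cv2.resize(a,(400,400),interpolation=cv2.INTER_CUBIC),cv2.resize(b,(400,400),interpolation=cv2.INTER_CUBIC)]))
```

```text
[0.45699442 0.00517154 0.21100294] [ 0.64468634  0.25716464 -0.51059325] 60.15
```

View pics/k16.png

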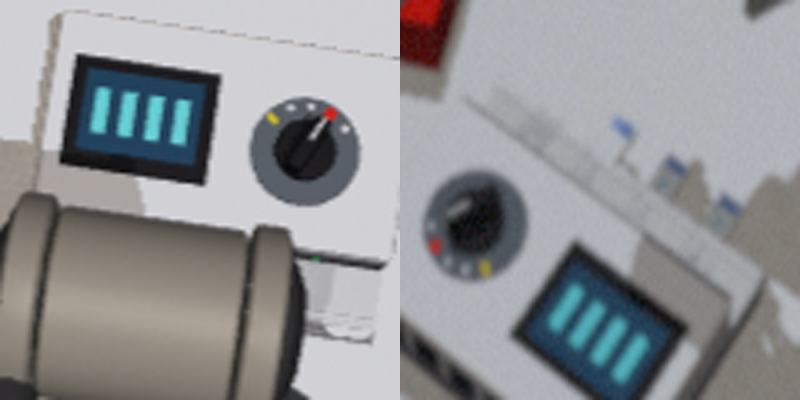

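```bash
python3 -c "
from station import robot
print(robot.hand_in())"
```

```text
the job is handed in; nothing more can be done
None
```

I handed the job in at about 60 s: both spent cassettes are in the red bin, all three fresh cassettes sit against the stops in slots 1, 2 and 3, and the selector points at the red 15-minute mark. It stood on standby before anything was drawn out. My last camera pictures agree, but the hand-in call returned no verdict.

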